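Load the jar carrier, key it into the mixer dock and clamp it

ROBOT

A 6-joint arm with a two-finger parallel gripper is mounted at the origin on a cart in front of the work surface, level with it; the furniture and walls round the work are solid. World frame = base frame: x ahead of the robot, y to its left, z up, the work surface at z = 0. Lengths are in m, angles in rad, forces in N, time in s.
With the tool pointing down it reaches from about 0.25 to 0.775 m from the base axis. Payload 4 kg.
Tool frame: the origin (TCP) lies on the centre line of the jaws, within the pads' length; the fingertips stand 8 mm ahead of it and the grasp point (between the pads) lies 11 mm behind it; y points along the fingers, x is the direction in which the jaws open and shut, and the axes are right-handed (so a half turn about y gives the same grasp; the last joint's range is limited). The gripper opens to 94 mm and grips with 3 to 60 N. Pads are 16 mm wide; open, the fingers measure 119 mm over their backs; the gripper's body (75 mm by 177 mm) begins 78 mm behind the grasp point.
Start: joints at [-1.256, 0.087, 1.371, -0, 1.684, -0.103], TCP at [0.223, -0.503, 0.214] pointing down, gripper open.
Joint ranges: [-3.1, 3.1], [-0.76, 2.03], [0.27, 2.55], [-1.08, 4.22], [0.17, 2.65], [-2.57, 2.57]. Speed limits (rad/s): [2.79, 2.79, 3.14, 3.14, 3.14, 3.14].

INTERFACE

Orientations are given as [roll, pitch, yaw] about the fixed x, y, z axes, in that order (R = Rz(yaw) Ry(pitch) Rx(roll)).
In Python, from bench import robot gives the robot as it stands.
- The arm moves only by the tool step_arm, never from a script. Its argument "commands" is a list of rows, each an object with "xyz": the shift along the world's x, y, z in m, a list of three; "twist": the turn, a rotation vector about the world's x, y, z in degrees, a list of three. In form: [{"xyz": [tx, ty, tz], "twist": [ax, ay, az]}, ...]. A call has 1 to 12 rows; each row is the pose to reach, as a shift and turn from the pose commanded when the call began; what a row does not reach only later rows make up. A row lasts 1/12 s, in which the tool goes at most 41.7 mm and 7.16 degrees, less where a joint would pass 70% of its speed; a pose out of reach is approached as far as the arm can. A call with a gripper value outside its range is refused whole. "fingers" is the closure in counts, from 0 (fully open) to 255 (shut), set as the call begins (left out, the last holds). The fingers move at their own pace and stop on an object; the grip force is fixed at half the most. Time passes only in rows, so rows that repeat a pose let the fingers close. It gives the time, the measured TCP pose, the force and the opening at its end, in the units of the state.
- robot.get_obs(): the state, without advancing time (a new reading comes with each control period).
- robot.snapshot(name): name is "scene" or "top"; returns (picture, depth): 384x512x3 uint8, red, green, blue; 384x512 float32, m along the optical axis (not along the pixel's ray), 0 where there is no reading.
- robot.camera_info(name): a dict with "fx", "fy", "cx", "cy" (pixels), "k1" (the pictures are not rectified: a ray, as slopes to the right and down, at radius r is drawn at 1 + k1 r^2 times it, then the intrinsics apply), "R" (3x3) and "t" (3): a world point X has camera coordinates R X + t. Camera axes: x right, y down, z forward; pixel columns grow to the right and rows downward; lengths in m; the calibration is good to about 2 mm. A picture is of the moment at which its call begins. camera_info takes no time and is no camera call.
- robot.close_job(): hands the job in, once; it reports no verdict.
The state is a dict: "time": time; "joint_positions": joint angles; "qvel": joint speeds; "joint_torque": joint torques, N m; "tool_pos": TCP position; "ee_rot": TCP orientation; "wrist_force": force on the tool from outside, world axes, zero at the start; "wrist_torque": the same for the moment, N m; "width": finger opening in m.
Only numpy, scipy, OpenCV 4.12 (cv2) and the standard library are available. Lean on these libraries where they do the work, as an engineer would, in place of code of your own. Each camera call takes 0.05 s, during which the arm holds its last target.

TASK

Get the sample jars ready for mixing: stand every sample jar that is on the bench upright in a cup of the green carrier, then carry the loaded carrier over to the grey dock and set it in the way round that lets the brass pin enter the notch, so that it lies flat and fully home. Then turn all three red clamp handles clockwise to their end stops, and leave the other things on the bench alone.

Things in the scene. Friction and masses are not known exactly. Their poses are not given: they have to be found in the camera images.
- jar_1: Capped sample jar with a light grey screw cap and brown contents: a cylinder 49 mm in diameter (body 48), 60 high, 0.12 kg. Two or three jars are present (None: absent). Origin: centre of the underside; z up. All jars are alike; any jar may go into any cup.
- jar_2: Capped sample jar with a light grey screw cap and brown contents: a cylinder 49 mm in diameter (body 48), 60 high, 0.12 kg. Two or three jars are present (None: absent). Origin: centre of the underside; z up. All jars are alike; any jar may go into any cup.
- jar_3: Capped sample jar with a light grey screw cap and brown contents: a cylinder 49 mm in diameter (body 48), 60 high, 0.12 kg. Two or three jars are present (None: absent). Origin: centre of the underside; z up. All jars are alike; any jar may go into any cup.
- carrier: Green octagonal carrier plate, 164 mm across flats (178 over corners), 10 thick, 0.32 kg, loose. Origin: centre of the underside; z up. Its flats face 0, 45, 90 .. degrees from its +x axis. Four grey cups (points cup_1..4) and a square steel post (point carrier_post) stand on it; the one notch (point carrier_notch) is in its +x rim.
- carrier_post (a point): Grip point on the carrier's centre axis, 94 mm above its underside. The post is 18 x 18 mm, its black rubber faces square to the carrier's x and y axes, and ends 108 mm above the underside. The tops of seated jars are 72 mm above the underside. The point's axes are the carrier's.
- carrier_notch (a point): Middle of the only notch, 74 mm from the carrier's centre along its +x, at the level of the underside: an open slot right through the plate's rim, 16 mm wide, cut inwards from the flat (82 mm from the centre) to 66 mm.
- cup_1 (a point): Centre of the inner floor of carrier cup 1, 52 mm from the carrier's centre at 45 degrees from its +x axis, 12 mm above its underside. A cup is 54 mm wide inside, 59 outside, 18 mm deep from this point to its rim.
- cup_2 (a point): Centre of the inner floor of carrier cup 2, 52 mm from the carrier's centre at 135 degrees from its +x axis, 12 mm above its underside. A cup is 54 mm wide inside, 59 outside, 18 mm deep from this point to its rim.
- cup_3 (a point): Centre of the inner floor of carrier cup 3, 52 mm from the carrier's centre at 225 degrees from its +x axis, 12 mm above its underside. A cup is 54 mm wide inside, 59 outside, 18 mm deep from this point to its rim.
- cup_4 (a point): Centre of the inner floor of carrier cup 4, 52 mm from the carrier's centre at 315 degrees from its +x axis, 12 mm above its underside. A cup is 54 mm wide inside, 59 outside, 18 mm deep from this point to its rim.
- dock: Fixed grey dock. Origin: centre of the underside; z up. A disc 198 mm in diameter with ears at its +x, +y and -x sides out to 142 mm. Four blue guides at 45, 135, 225 and 315 degrees (inner faces 85.5 mm from the centre, 42 mm wide, 26 mm above the dock's underside) admit the octagonal plate only with flats facing them. The pin is described at point dock_floor.
- dock_floor (a point): Centre of the dock's floor, 12 mm above the origin; a carrier fully home has its origin here. Four pin holes lie 74 mm from here on the dock's +x, +y, -x, -y sides. ONE holds a brass pin, 10 mm wide, 12 mm tall; three have flush black plugs. Which one is not reported: look, or try the four ways round. With the notch not over the pin the carrier stops about 12 mm high.
- clamp_1 (a joint): Clamp bolt on the dock's +x ear, upright axis 112 mm from the dock's centre. Rad: about 0 open, grows clockwise seen from above, end stop 1.5 (arm points at the dock's centre, over the carrier's rim). Friction about 0.06 N m; stays where left. Its steel arm (14 mm wide, 43 mm reach, 25 to 33 mm above the dock's underside) passes 3 mm over a carrier fully home.
- clamp_2 (a joint): Clamp bolt on the dock's +y ear, upright axis 112 mm from the dock's centre. Rad: about 0 open, grows clockwise seen from above, end stop 1.5 (arm points at the dock's centre, over the carrier's rim). Friction about 0.06 N m; stays where left. Its steel arm (14 mm wide, 43 mm reach, 25 to 33 mm above the dock's underside) passes 3 mm over a carrier fully home.
- clamp_3 (a joint): Clamp bolt on the dock's -x ear, upright axis 112 mm from the dock's centre. Rad: about 0 open, grows clockwise seen from above, end stop 1.5 (arm points at the dock's centre, over the carrier's rim). Friction about 0.06 N m; stays where left. Its steel arm (14 mm wide, 43 mm reach, 25 to 33 mm above the dock's underside) passes 3 mm over a carrier fully home.
- clamp_1_grip (a point): Centre of the red bar handle of clamp bolt clamp_1, on the bolt's axis, 108 mm above the dock's underside. The bar is 52 mm long along this point's x axis (which also points along the clamp arm), 14 mm thick along y, 28 mm tall (94 to 122 mm above the dock's underside).
- clamp_2_grip (a point): Centre of the red bar handle of clamp bolt clamp_2, on the bolt's axis, 108 mm above the dock's underside. The bar is 52 mm long along this point's x axis (which also points along the clamp arm), 14 mm thick along y, 28 mm tall (94 to 122 mm above the dock's underside).
- clamp_3_grip (a point): Centre of the red bar handle of clamp bolt clamp_3, on the bolt's axis, 108 mm above the dock's underside. The bar is 52 mm long along this point's x axis (which also points along the clamp arm), 14 mm thick along y, 28 mm tall (94 to 122 mm above the dock's underside).
- shaker_top (a point): Top centre of the fixed sieve shaker that stands between the jars and the dock: 370 mm along x, 340 along y, 391 tall, centred under this point; pass over it, with what is carried, at its height or more. A black chiller box, 206 mm tall with more on top, stands beyond the dock to the left (x over 0.54 m, y over 0.36 m), a tall blue cabinet to the right (x over 0.41 m, y under -0.49 m).
- wash_bottle: Bystander: white wash bottle with red cap, 65 mm wide, 194 tall. Origin: centre of the underside.
- mug: Bystander: white dotted mug, 82 mm wide, 91 tall, with a handle. Origin: centre of the underside.

How it is judged:
By the outcome, as a careful person would: the job done as asked, in the order asked, and still so for the second after the job is handed in, with the robot touching nothing.
Of jar_1, jar_2, jar_3 only 2 to 3 are there at a start; the rules pass over those that are not, and their reading is None.
At some moment in a run one of jar_1, jar_2, jar_3, carrier may be knocked a few centimetres aside while the robot is not near it.
It also fails if it takes over 208 s, if anything falls off the work surface, if the arm or the gripper's body presses on something with over 40 N, if the wrist force passes 120 N, or if a joint passes its speed limit or range.

## Working session

There is one attempt and no reset: what is moved stays moved. The work goes in short steps, Python scripts to look and compute and a tool call to move; the robot and the scene stay as the last step left them, time stands still between calls to the robot, and variables do not carry over. Pictures are saved under pics/ and viewed, and the job is handed in when it is done.

Besides the shell and the picture viewer there is one more tool, called after "Request:" as name(argument=value, ...) on one line, values as JSON. step_arm: Moves the arm, as the interface text tells. Its arguments: {"type":"object","properties":{"commands":{"type":"array"},"fingers":{"type":"number"}},"required":["commands"]}

```bash
ls; mkdir -p pics; python3 - <<'E'
from bench import robot
import cv2,numpy as np
o=robot.get_obs(); print(o)
for n in("scene","top"):
    p,d=robot.snapshot(n); cv2.imwrite(f"pics/{n}0.png",p[:,:,::-1]); np.savez(f"pics/{n}0.npz",p=p,d=d)
    print(n,robot.camera_info(n))
E
```

```text
pics
{'time': 0.0, 'joint_positions': array([-1.25612737e+00,  8.79180234e-02,  1.37224699e+00, -2.00461942e-05,
        1.68363180e+00, -1.03095531e-01]), 'qvel': array([-0.000915  , -0.00107519, -0.00186551, -0.00085115,  0.00234015,
       -0.00121611]), 'joint_torque': array([-5.66213712e-04, -3.40189075e+01, -3.02424681e+01,  7.17950170e-02,
        3.29814409e-02, -2.02635483e-04]), 'tool_pos': array([ 0.22296682, -0.50218053,  0.21232809]), 'ee_rot': array([-1.57058931,  0.00219451, -1.15303385]), 'wrist_force': array([ 0.11918668, -0.51418484, -1.02606169]), 'wrist_torque': array([0.06013074, 0.03015861, 0.0195039 ]), 'width': 0.09406713571255104}
scene {'fx': 438.88197327075585, 'fy': 438.88197327075585, 'cx': 256.0811843657693, 'cy': 190.39441985004575, 'k1': 0.05642838537872099, 'R': array([[ 0.34088895, -0.93997054, -0.01581505],
       [-0.47197658, -0.15656928, -0.86759678],
       [ 0.81303926,  0.30321849, -0.49701681]]), 't': array([-0.10709012,  0.41857097,  1.5402056 ])}
top {'fx': 384.715798002435, 'fy': 384.715798002435, 'cx': 256.46522790721093, 'cy': 192.59296231096016, 'k1': -0.0023294192242441962, 'R': array([[ 0.0354636 , -0.99935659,  0.00536081],
       [-0.86578789, -0.03340207, -0.49929514],
       [ 0.49915295,  0.01306548, -0.86641539]]), 't': array([0.02957839, 0.52636555, 1.70214107])}
```

View pics/scene0.png

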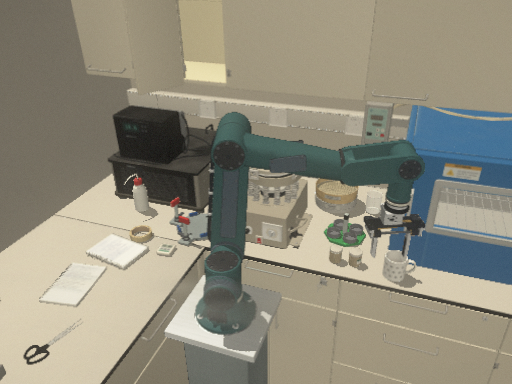

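View pics/top0.png

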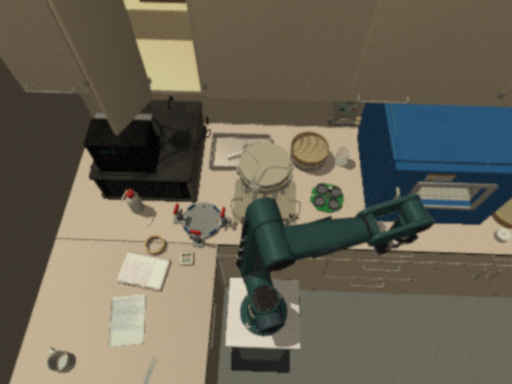

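```bash
python3 - <<'E'
import cv2,numpy as np
s=cv2.imread("pics/scene0.png");t=cv2.imread("pics/top0.png")
cv2.imwrite("pics/s1.png",cv2.resize(s[170:290,300:430],None,fx=6,fy=5,interpolation=cv2.INTER_CUBIC)[:600,:780])
cv2.imwrite("pics/t1.png",cv2.resize(t[130:270,280:430],None,fx=4.2,fy=4.2,interpolation=cv2.INTER_CUBIC))
cv2.imwrite("pics/t2.png",cv2.resize(t[180:270,150:250],None,fx=6.5,fy=6.5,interpolation=cv2.INTER_CUBIC))
E
```

```text
(no output)
```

View pics/s1.png

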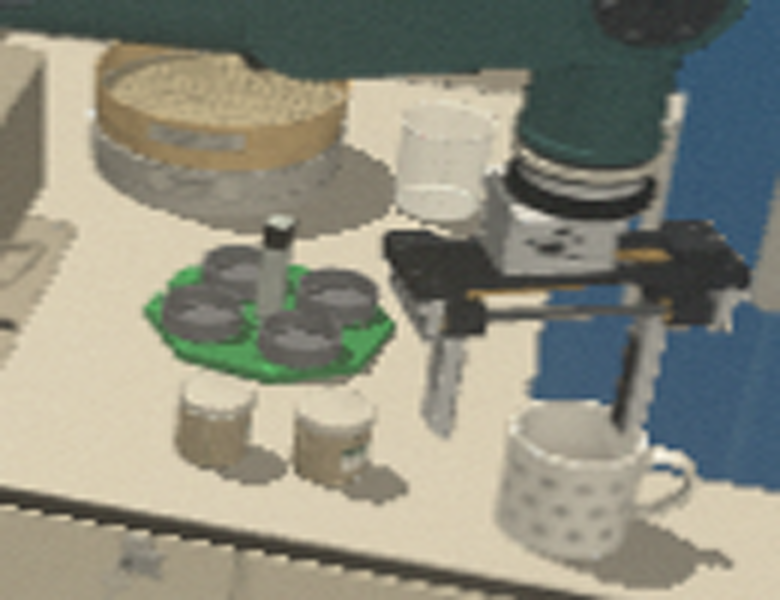

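View pics/t1.png

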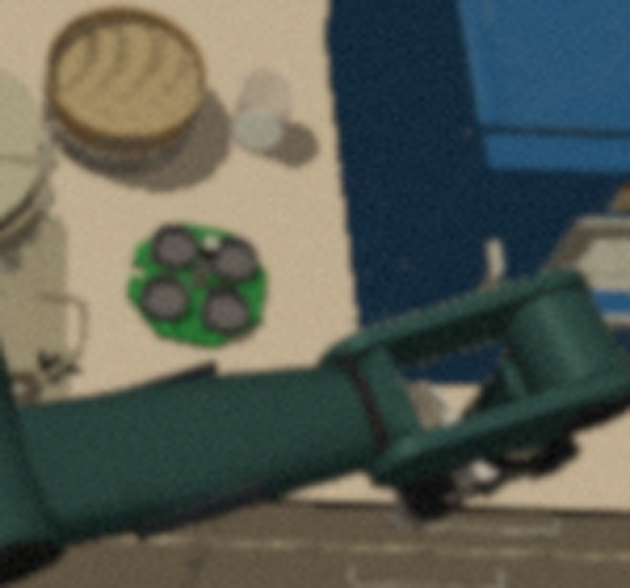

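View pics/t2.png

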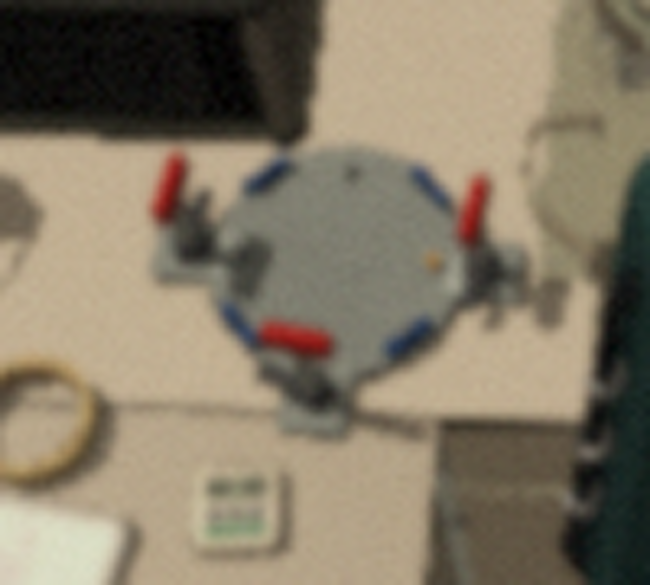

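```bash
cat > h.py <<'E'
import cv2,numpy as np
from bench import robot
def snap(n,tag):
    p,d=robot.snapshot(n); cv2.imwrite(f"pics/{n}{tag}.png",p[:,:,::-1]); np.savez(f"pics/{n}{tag}.npz",p=p,d=d); return p,d
def load(n,tag):
    z=np.load(f"pics/{n}{tag}.npz"); return z['p'],z['d']
def slopes(n,uv):
    c=robot.camera_info(n); uv=np.atleast_2d(np.asarray(uv,float))
    K=np.array([[c['fx'],0,c['cx']],[0,c['fy'],c['cy']],[0,0,1]])
    return cv2.undistortPoints(uv[:,None,:],K,np.array([c['k1'],0,0,0,0.])).reshape(-1,2)
def plane(n,uv,h):
    c=robot.camera_info(n); R=c['R'];t=c['t']; s=slopes(n,uv)
    r=np.c_[s,np.ones(len(s))]@R; o=-R.T@t
    k=(h-o[2])/r[:,2]; return o+k[:,None]*r
def pts(n,uv,dep):
    c=robot.camera_info(n); s=slopes(n,uv); P=np.c_[s,np.ones(len(s))]*np.asarray(dep)[:,None]
    return (P-c['t'])@c['R']
def cloud(n,d):
    v,u=np.mgrid[0:d.shape[0],0:d.shape[1]]; return pts(n,np.c_[u.ravel(),v.ravel()],d.ravel()).reshape(*d.shape,3)
def proj(n,X):
    c=robot.camera_info(n); K=np.array([[c['fx'],0,c['cx']],[0,c['fy'],c['cy']],[0,0,1]])
    return cv2.projectPoints(np.atleast_2d(np.asarray(X,float)),cv2.Rodrigues(c['R'])[0],c['t'],K,np.array([c['k1'],0,0,0,0.]))[0].reshape(-1,2)
def crop(n,tag,x0,x1,y0,y1,f,out):
    s=cv2.imread(f"pics/{n}{tag}.png"); cv2.imwrite(f"pics/{out}.png",cv2.resize(s[y0:y1,x0:x1],None,fx=f,fy=f,interpolation=cv2.INTER_CUBIC))
E
python3 - <<'E'
from h import *
np.set_printoptions(precision=4,suppress=True)
for n in("scene","top"):
    p,d=load(n,0); C=cloud(n,d); hsv=cv2.cvtColor(p,cv2.COLOR_RGB2HSV)
    g=((hsv[...,0]>50)&(hsv[...,0]<75)&(hsv[...,1]>120)).astype(np.uint8)
    k,l,st,ce=cv2.connectedComponentsWithStats(g)
    for i in range(1,k):
        if st[i,4]>30:
            m=l==i; print(n,'green',st[i],ce[i]); P=C[m&(d>0)]; print(P.min(0),P.max(0),np.median(P,0))
    r=(((hsv[...,0]<6)|(hsv[...,0]>174))&(hsv[...,1]>150)&(hsv[...,2]>80)).astype(np.uint8)
    k,l,st,ce=cv2.connectedComponentsWithStats(r)
    for i in range(1,k):
        if st[i,4]>8:
            m=l==i; P=C[m&(d>0)]; print(n,'red',st[i],ce[i],np.median(P,0),P[:,2].min(),P[:,2].max())
# jars
p,d=load('scene',0);C=cloud('scene',d)
for uv in [(336,247),(336,254),(355,249),(355,256)]: print(uv,C[uv[1],uv[0]],p[uv[1],uv[0]])
p,d=load('top',0);C=cloud('top',d)
print('table',C[230,100],'dockfloor',C[218,200],C[225,210])
# shaker extents
m=(C[...,2]>0.05)&(C[...,0]>0.3)
E
```

```text
scene red [134 178   8   7  37] [137.4865 181.027 ] [0.4755 0.6422 0.1583] 0.14305282256700405 0.16867634490046843
scene red [171 198   8   8  36] [174.7222 201.3056] [0.4322 0.4265 0.1159] 0.10198362113556908 0.12712881721363095
scene red [179 216  10   8  50] [183.72 219.36] [0.3129 0.3192 0.1167] 0.10150576451539602 0.12556199715985208
top green [317 199  16  13  75] [324.9867 206.8533]
[ 0.505  -0.3327  0.0029] [ 0.576  -0.2585  0.0254] [ 0.5246 -0.3018  0.0112]
top red [126 189   8   9  46] [129.6522 193.1304] [0.4849 0.6452 0.1643] 0.12128105603561314 0.17135262066407264
top red [174 205   4   9  21] [175.5714 208.8095] [0.431  0.429  0.1212] 0.11183573402339583 0.12986238246874726
top red [221 208   4   9  22] [222.3182 212.3636] [0.42   0.2064 0.1213] 0.11684564259464776 0.13010302338128693
top red [190 230  11   5  32] [195.125 231.75 ] [0.3201 0.3231 0.1225] 0.1042163220867386 0.13148932896794382
(336, 247) [ 0.4009 -0.3063  0.0612] [218 207 181]
(336, 254) [ 0.3827 -0.3112  0.0412] [148 135 108]
(355, 249) [ 0.4086 -0.379   0.064 ] [214 204 179]
(355, 256) [ 0.3772 -0.3848  0.0544] [158 150 132]
table [0.3623 0.8123 0.0032] dockfloor [0.4428 0.3271 0.0107] [0.4067 0.2737 0.0102]
```

```bash
python3 - <<'E'
from h import *
np.set_printoptions(precision=4,suppress=True)
p,d=load('scene',0);C=cloud('scene',d)
# things between z .015..0.07 within the jar region
m=(C[...,2]>0.045)&(C[...,2]<0.075)&(C[...,0]>0.2)&(C[...,0]<0.5)&(C[...,1]<-0.2)&(C[...,1]>-0.6)
k,l,st,ce=cv2.connectedComponentsWithStats(m.astype(np.uint8))
for i in range(1,k):
    if st[i,4]>10: P=C[l==i]; print(st[i],ce[i],P.min(0),P.max(0))
# mug pixel
print(C[262,393],C[275,393])
for n,X in [('top',[0.30,-0.5,0.05]),('top',[0.39,-0.31,.06]),('top',[0.39,-.385,.06])]: print(X,proj(n,X))
s=cv2.imread('pics/scene0.png')[225:285,310:430]; cv2.imwrite('pics/s2.png',cv2.resize(s,None,fx=6.5,fy=6.5,interpolation=cv2.INTER_NEAREST))
E
```

```text
[330 244  12  12 103] [335.6408 249.1068] [ 0.3688 -0.3289  0.0451] [ 0.4297 -0.2814  0.0666]
[388 246  15   5  37] [394.0811 248.2703] [ 0.448  -0.5497  0.0575] [ 0.4631 -0.4976  0.0749]
[349 248  13  11 109] [355.4037 252.5046] [ 0.3741 -0.4053  0.0465] [ 0.4273 -0.3592  0.0648]
[407 250   9   8  50] [411.26 253.42] [ 0.4491 -0.5994  0.0454] [ 0.4631 -0.5708  0.0746]
[386 252  20  10 113] [395.9292 256.9646] [ 0.3955 -0.5651  0.0452] [ 0.4245 -0.4964  0.0748]
[383 260  24  14 155] [394.0903 267.271 ] [ 0.3315 -0.5718  0.0452] [ 0.3778 -0.4899  0.0747]
[413 261   2   9  11] [413.7273 264.5455] [ 0.3757 -0.5998  0.0455] [ 0.3943 -0.5927  0.0749]
[ 0.343  -0.5238  0.0885] [ 0.341  -0.5314  0.0309]
[0.3, -0.5, 0.05] [[371.755  247.7372]]
[0.39, -0.31, 0.06] [[330.3443 227.9316]]
[0.39, -0.385, 0.06] [[346.0513 228.4728]]
```

View pics/s2.png

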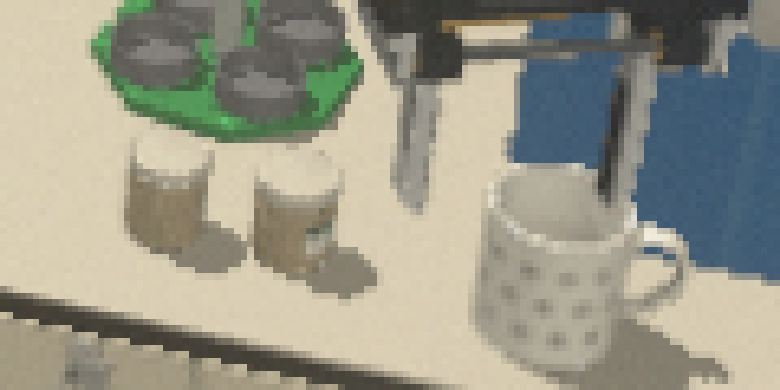

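Request:
step_arm(commands=[{"xyz": [-0.04, 0, 0.02], "twist": [0, 0, 0]}, {"xyz": [-0.08, 0, 0.04], "twist": [0, 0, 0]}, {"xyz": [-0.12, 0, 0.04], "twist": [0, 0, 0]}, {"xyz": [-0.15, 0, 0.04], "twist": [0, 0, 0]}, {"xyz": [-0.15, 0, 0.04], "twist": [0, 0, 0]}, {"xyz": [-0.15, 0, 0.04], "twist": [0, 0, 0]}])

```text
time: 0.6
tool_pos: [0.0717, -0.5026, 0.2532]
ee_rot: [-1.57, 0.0, -1.157]
wrist_force: [0.1, 0.1, -0.2]
width: 0.0937
```

```bash
python3 - <<'E'
from h import *
for n in('scene','top'): snap(n,1)
crop('top',1,290,420,130,260,4.6,'t3'); crop('scene',1,300,440,160,290,4.6,'s3')
E
```

```text
(no output)
```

View pics/t3.png

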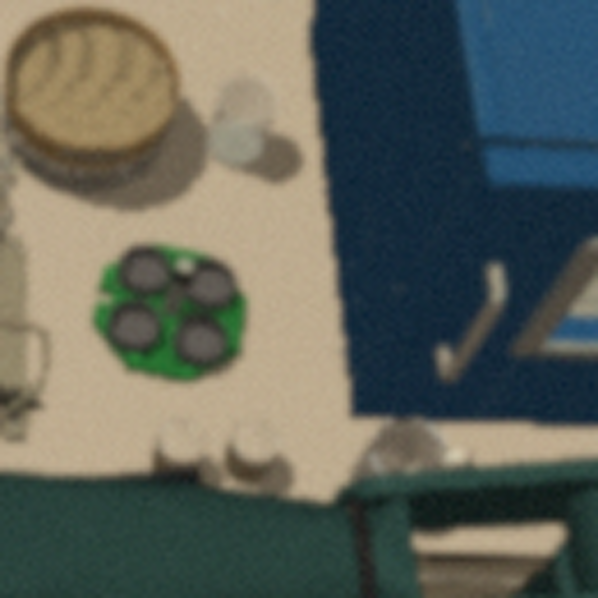

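View pics/s3.png

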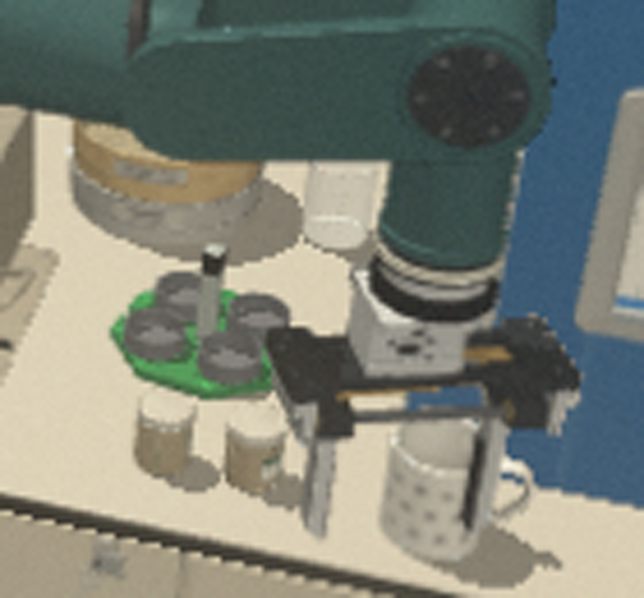

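```bash
python3 - <<'E'
from h import *
a=cv2.imread('pics/top1.png')
f=lambda x0,y0:cv2.resize(a[y0:y0+100,x0:x0+100],(390,300),interpolation=cv2.INTER_CUBIC)
cv2.imwrite('pics/m1.png',np.vstack([np.hstack([f(30,284),f(412,180)]),np.hstack([f(200,110),f(110,200)])]))
np.set_printoptions(precision=4,suppress=True)
p,d=load('top',1);C=cloud('top',d)
for u,v in[(503,235),(505,213),(60,360),(155,245)]:print(u,v,C[v,u])
E
```

```text
503 235 [ 0.3941 -1.1441  0.0383]
505 213 [ 0.5253 -1.2023  0.0183]
60 360 [-0.2294  0.8369  0.0053]
155 245 [0.2942 0.5293 0.0028]
```

View pics/m1.png

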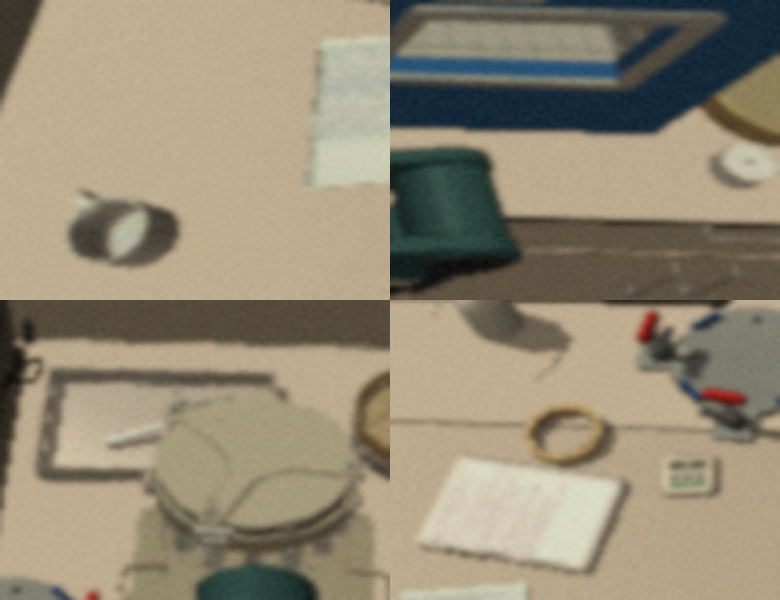

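```bash
python3 - <<'E'
from h import *
np.set_printoptions(precision=4,suppress=True)
for n,(x0,x1,y0,y1) in [('top',(300,350,175,222)),('scene',(318,372,205,250))]:
    tag=1 if n=='top' else 0
    p,d=load(n,tag); hsv=cv2.cvtColor(p,cv2.COLOR_RGB2HSV)
    g=((hsv[...,0]>42)&(hsv[...,0]<80)&(hsv[...,1]>80)).astype(np.uint8)
    w=np.zeros_like(g); w[y0:y1,x0:x1]=1; g*=w
    ys,xs=np.nonzero(g); h=cv2.convexHull(np.c_[xs,ys].astype(np.int32))
    print(n,'green n',g.sum(),'hull px',xs.min(),xs.max(),ys.min(),ys.max())
    P=plane(n,h[:,0,:],0.01); 
    (cx,cy),r=cv2.minEnclosingCircle((P[:,:2]*1000).astype(np.float32)); print('enclosing circle',cx,cy,r)
    P=plane(n,np.c_[xs,ys],0.010)[:,:2]
    print('hull mean of extremes',(P.min(0)+P.max(0))/2,P.max(0)-P.min(0))
    im=p.copy(); im[g>0]=(255,0,255)
    cv2.imwrite(f'pics/g_{n}.png',cv2.resize(np.hstack([p,im][:])[y0:y1,list(range(x0,x1))+list(range(512+x0,512+x1))][:,:,::-1],None,fx=7,fy=7,interpolation=cv2.INTER_NEAREST))
E
```

```text
top green n 280 hull px 311 342 184 212
enclosing circle 585.5703125 -309.6628112792969 86.18624877929688
hull mean of extremes [ 0.5843 -0.311 ] [0.1658 0.1621]
scene green n 223 hull px 324 364 223 246
enclosing circle 574.4274291992188 -310.40765380859375 89.27119445800781
hull mean of extremes [ 0.575  -0.3101] [0.1767 0.1693]
```

View pics/g_top.png

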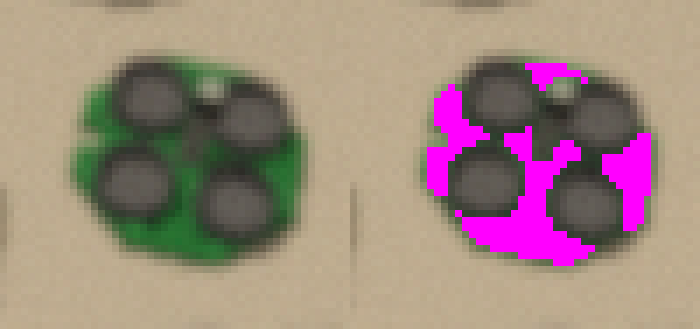

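View pics/g_scene.png

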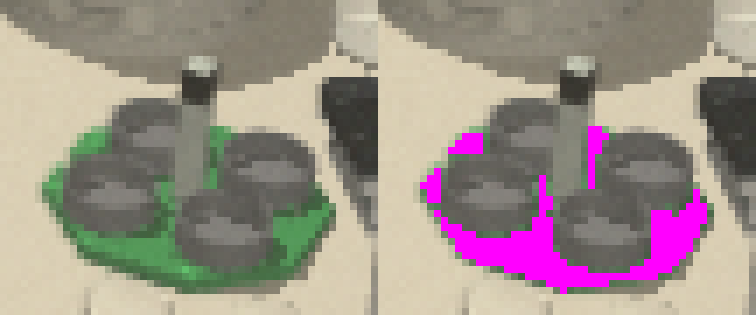

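```bash
python3 - <<'E'
from h import *
np.set_printoptions(precision=4,suppress=True)
c=np.array([(155,97),(252,115),(133,181),(237,204)])/7+[300,175]-0.0+[-.43,-.43]
P=plane('top',c,0.025);print(P,P.mean(0))
print('post',plane('top',[330.1-.4,187.9-.4],.108),plane('scene',[346.9-.4,214.4-.4],.108))
n=plane('top',[312.6-.4,194.3-.4],.01);print('notch',n)
v=n[0]-P.mean(0); print(np.degrees(np.arctan2(v[1],v[0])),np.hypot(v[0],v[1]))
for i,e in[(2,45),(3,135),(1,225),(0,315)]:
    v=P[i]-P.mean(0); print(i,np.degrees(np.arctan2(v[1],v[0])),np.hypot(v[0],v[1]))
# jars: cap/body in top1/scene
for n in('top','scene'):
    p,d=load(n,1 if n=='top' else 0);C=cloud(n,d)
    for (a,b) in((-0.345,-0.265),(-0.42,-0.345)):
        m=(C[...,2]>0.048)&(C[...,2]<0.08)&(C[...,0]>0.34)&(C[...,0]<0.46)&(C[...,1]>a)&(C[...,1]<b)&(d>0)
        Q=C[m]; print(n,len(Q),Q.mean(0),Q.min(0),Q.max(0))
E
```

```text
[[ 0.6295 -0.2858  0.025 ]
 [ 0.6168 -0.3566  0.025 ]
 [ 0.5578 -0.2664  0.025 ]
 [ 0.5417 -0.3407  0.025 ]] [ 0.5864 -0.3124  0.025 ]
post [[ 0.5867 -0.3104  0.108 ]] [[ 0.5802 -0.3127  0.108 ]]
notch [[ 0.6035 -0.2377  0.01  ]]
77.10826407520673 0.07663732636677972
2 121.88897024523524 0.05418448343380507
3 -147.6505325805568 0.05296842891889714
1 -55.52600755887693 0.05361459528068605
0 31.66371076647388 0.05054899170935631
top 86 [ 0.3998 -0.3042  0.0616] [ 0.3777 -0.3285  0.049 ] [ 0.4285 -0.2798  0.0713]
top 89 [ 0.4022 -0.3808  0.0615] [ 0.38   -0.4051  0.0484] [ 0.4297 -0.3572  0.073 ]
scene 96 [ 0.3928 -0.3069  0.0585] [ 0.3688 -0.3289  0.0484] [ 0.4297 -0.2814  0.0666]
scene 99 [ 0.3971 -0.3829  0.0583] [ 0.3741 -0.4053  0.048 ] [ 0.4273 -0.3592  0.0648]
```

Request:
step_arm(commands=[{"xyz": [0.03, 0.018, 0], "twist": [0, 0, 5]}, {"xyz": [0.06, 0.036, 0], "twist": [0, 0, 12]}, {"xyz": [0.09, 0.055, 0], "twist": [0, 0, 19]}, {"xyz": [0.12, 0.073, 0], "twist": [0, 0, 26]}, {"xyz": [0.15, 0.091, 0], "twist": [0, 0, 33]}, {"xyz": [0.18, 0.109, 0], "twist": [0, 0, 40]}, {"xyz": [0.21, 0.127, 0], "twist": [0, 0, 47]}, {"xyz": [0.24, 0.145, -0.01], "twist": [0, 0, 54]}, {"xyz": [0.27, 0.163, -0.02], "twist": [0, 0, 61]}, {"xyz": [0.3, 0.181, -0.03], "twist": [0, 0, 68]}, {"xyz": [0.32, 0.193, -0.04], "twist": [0, 0, 75]}, {"xyz": [0.328, 0.198, -0.05], "twist": [0, 0, 82]}])

```text
time: 1.7
tool_pos: [0.4048, -0.3011, 0.2024]
ee_rot: [-1.569, -0.001, 0.291]
wrist_force: [-0.0, 0.4, -0.0]
width: 0.0939
```

Request:
step_arm(commands=[{"xyz": [0, 0, -0.02], "twist": [0, 0, 6]}, {"xyz": [0, 0, -0.04], "twist": [0, 0, 12]}, {"xyz": [0, 0, -0.06], "twist": [0, 0, 16.6]}, {"xyz": [0, 0, -0.07], "twist": [0, 0, 16.6]}, {"xyz": [0, 0, -0.07], "twist": [0, 0, 16.6]}, {"xyz": [0, 0, -0.07], "twist": [0, 0, 16.6]}])

```text
time: 2.2
tool_pos: [0.4016, -0.3039, 0.1332]
ee_rot: [-1.57, -0.0, 0.568]
wrist_force: [-0.3, 0.0, 0.7]
width: 0.0942
```

```bash
python3 - <<'E'
from h import *
for n in('scene','top'): snap(n,2)
crop('top',2,280,400,160,260,6,'t4'); crop('scene',2,300,420,170,280,5.4,'s4')
E
```

```text
(no output)
```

View pics/t4.png

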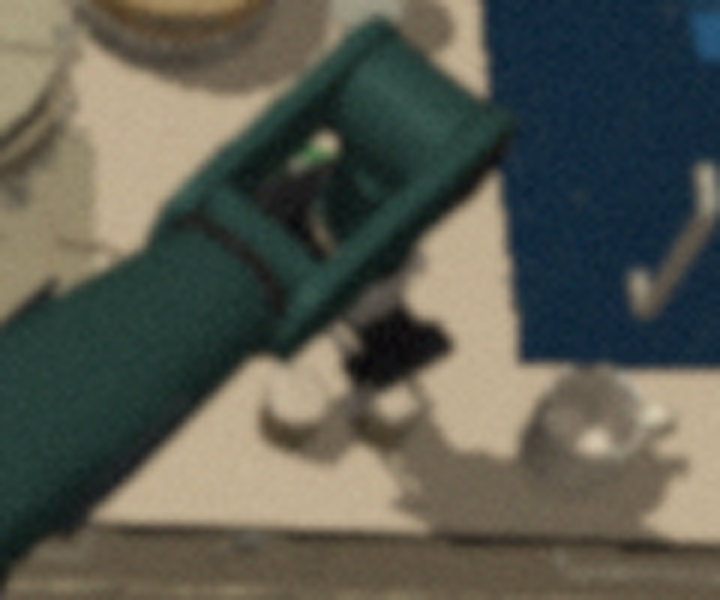

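View pics/s4.png

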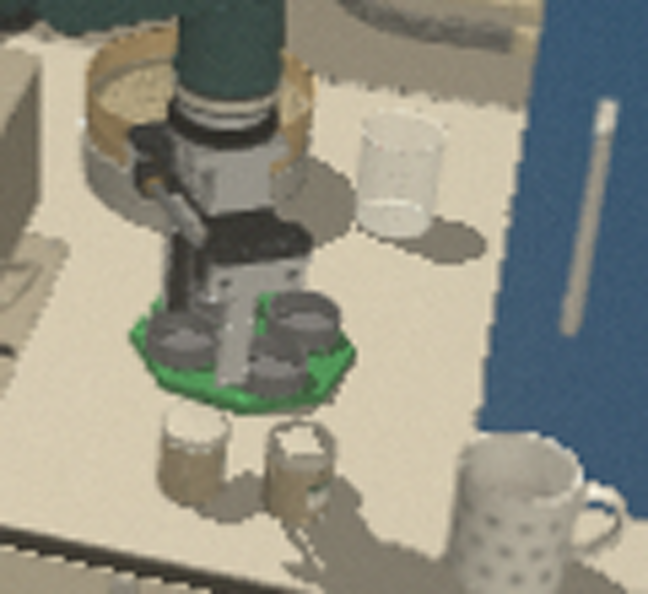

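Request:
step_arm(commands=[{"xyz": [-0.002, -0.001, -0.03], "twist": [0, 0, 0]}, {"xyz": [-0.002, -0.001, -0.06], "twist": [0, 0, 0]}, {"xyz": [-0.002, -0.001, -0.085], "twist": [0, 0, 0]}, {"xyz": [-0.002, -0.001, -0.1], "twist": [0, 0, 0]}, {"xyz": [-0.002, -0.001, -0.1], "twist": [0, 0, 0]}, {"xyz": [-0.002, -0.001, -0.1], "twist": [0, 0, 0]}])

```text
time: 2.8
tool_pos: [0.3995, -0.3061, 0.0343]
ee_rot: [-1.571, -0.0, 0.567]
wrist_force: [-0.2, -0.3, 0.7]
width: 0.0937
```

Request:
step_arm(commands=[{"xyz": [0, 0, 0], "twist": [0, 0, 0]}, {"xyz": [0, 0, 0], "twist": [0, 0, 0]}, {"xyz": [0, 0, 0], "twist": [0, 0, 0]}, {"xyz": [0, 0, 0], "twist": [0, 0, 0]}, {"xyz": [0, 0, 0], "twist": [0, 0, 0]}, {"xyz": [0, 0, 0], "twist": [0, 0, 0]}, {"xyz": [0, 0, 0], "twist": [0, 0, 0]}, {"xyz": [0, 0, 0], "twist": [0, 0, 0]}, {"xyz": [0, 0, 0], "twist": [0, 0, 0]}, {"xyz": [0, 0, 0], "twist": [0, 0, 0]}], fingers=255)

```text
time: 3.63
tool_pos: [0.3995, -0.3057, 0.0337]
ee_rot: [-1.571, -0.001, 0.568]
wrist_force: [0.2, 1.0, 1.5]
width: 0.0486
```

Request:
step_arm(commands=[{"xyz": [0, 0, 0.02], "twist": [0, 0, 0]}, {"xyz": [0, 0, 0.05], "twist": [0, 0, 0]}, {"xyz": [0.01, 0, 0.08], "twist": [0, 0, 0]}, {"xyz": [0.03, -0.005, 0.11], "twist": [0, 0, 0]}, {"xyz": [0.06, -0.015, 0.13], "twist": [0, 0, 0]}, {"xyz": [0.09, -0.02, 0.135], "twist": [0, 0, 0]}, {"xyz": [0.12, -0.03, 0.135], "twist": [0, 0, 0]}, {"xyz": [0.15, -0.035, 0.135], "twist": [0, 0, 0]}, {"xyz": [0.18, -0.042, 0.135], "twist": [0, 0, 0]}, {"xyz": [0.2, -0.047, 0.13], "twist": [0, 0, 0]}, {"xyz": [0.2125, -0.05, 0.12], "twist": [0, 0, 0]}, {"xyz": [0.2125, -0.05, 0.1], "twist": [0, 0, 0]}])

```text
time: 4.63
tool_pos: [0.6149, -0.3567, 0.1341]
ee_rot: [-1.575, -0.002, 0.569]
wrist_force: [-1.4, 0.7, -1.2]
width: 0.0492
```

Request:
step_arm(commands=[{"xyz": [0, 0, -0.02], "twist": [0, 0, 0]}, {"xyz": [0, 0, -0.03], "twist": [0, 0, 0]}, {"xyz": [0, 0, -0.03], "twist": [0, 0, 0]}, {"xyz": [0, 0, -0.03], "twist": [0, 0, 0]}])

```text
time: 4.97
tool_pos: [0.611, -0.3555, 0.1024]
ee_rot: [-1.569, 0.001, 0.568]
wrist_force: [-0.6, -0.3, -0.3]
width: 0.0488
```

```bash
python3 - <<'E'
from h import *
for n in('scene','top'): snap(n,3)
crop('top',3,290,370,150,230,7.5,'t5'); crop('scene',3,310,390,180,260,7.5,'s5')
E
```

```text
(no output)
```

View pics/t5.png

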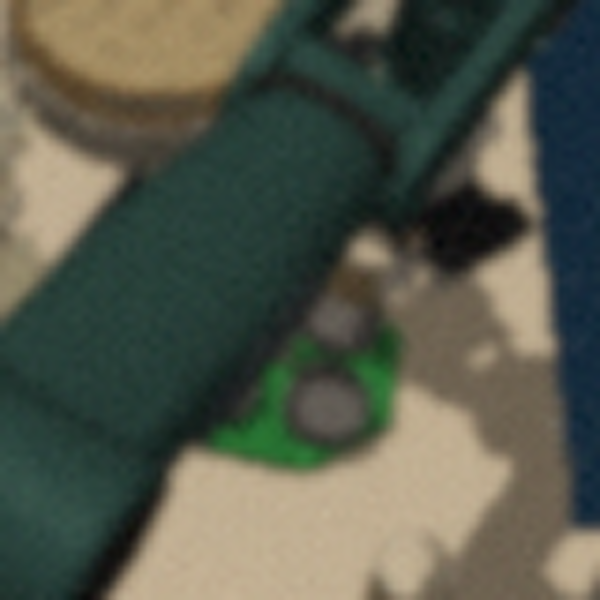

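View pics/s5.png

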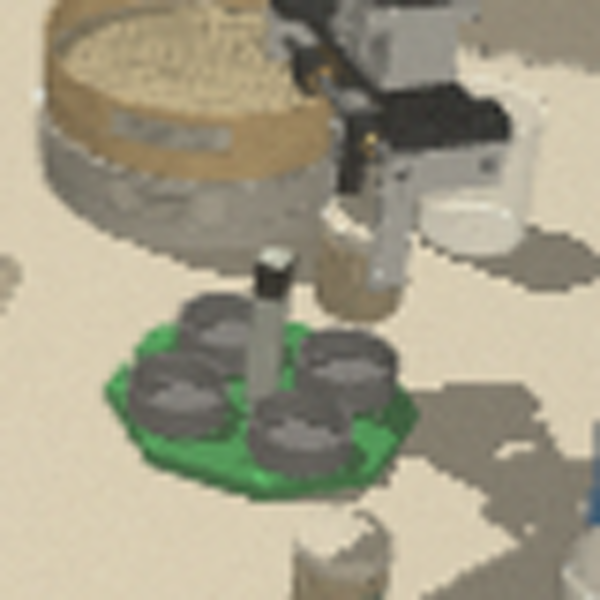

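```bash
python3 - <<'E'
from h import *
np.set_printoptions(precision=2,suppress=True)
p=lambda n,X,o,s=7.5:(proj(n,X)+.5-o)*s
import math
c=np.array([.584,-.3117]);y=math.radians(77.3)
th=np.linspace(0,2*np.pi,36,endpoint=False)
im=cv2.imread('pics/s5.png'); it=cv2.imread('pics/t5.png')
for k in range(4):
    a=y+math.radians(45+90*k); q=c+.052*np.array([math.cos(a),math.sin(a)])
    for r,z in((.0295,.03),):
        X=np.c_[q[0]+r*np.cos(th),q[1]+r*np.sin(th),np.full(36,z)]
        for (u,v) in p('scene',X,[310,180]): cv2.circle(im,(int(u),int(v)),1,(0,0,255),-1)
        for (u,v) in p('top',X,[290,150]): cv2.circle(it,(int(u),int(v)),1,(0,0,255),-1)
q=[.611,-.3555]
for z in(.0685,.1285):
    X=np.c_[q[0]+.024*np.cos(th),q[1]+.024*np.sin(th),np.full(36,z)]
    for (u,v) in p('scene',X,[310,180]): cv2.circle(im,(int(u),int(v)),1,(255,0,0),-1)
    for (u,v) in p('top',X,[290,150]): cv2.circle(it,(int(u),int(v)),1,(255,0,0),-1)
cv2.imwrite('pics/ov1.png',im[200:520]);cv2.imwrite('pics/ov2.png',it[200:500,150:450])
E
```

```text
(no output)
```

View pics/ov1.png

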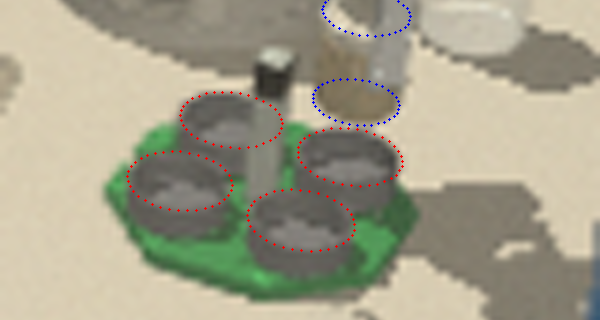

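View pics/ov2.png

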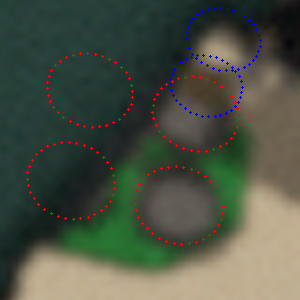

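```bash
cat > ov.py <<'E'
from h import *
import math
def ov(n,tag,o,w,h,s,circs,out):
    a=cv2.imread(f'pics/{n}{tag}.png')[o[1]:o[1]+h,o[0]:o[0]+w]
    im=cv2.resize(a,None,fx=s,fy=s,interpolation=cv2.INTER_NEAREST); th=np.linspace(0,2*np.pi,60,endpoint=False)
    for x,y,z,r,col in circs:
        X=np.c_[x+r*np.cos(th),y+r*np.sin(th),np.full(60,z)]
        for u,v in (proj(n,X)+.5-o)*s: cv2.circle(im,(int(u),int(v)),1,col,-1)
    cv2.imwrite(f'pics/{out}.png',im)
def cups(c,yaw,rs=((.0295,.03),)):
    L=[]
    for k in range(4):
        a=math.radians(yaw+45+90*k)
        for r,z in rs: L.append((c[0]+.052*math.cos(a),c[1]+.052*math.sin(a),z,r,(0,0,255)))
    return L
E
python3 - <<'E'
from ov import *
L=cups((.584,-.3117),77.3,((.0295,.03),(.0295,.01)))+[(.611,-.3555,z,.024,(255,0,0)) for z in(.0685,)]
ov('scene',3,(345,205),25,35,16,L,'ov3'); ov('top',3,(322,180),25,35,16,L,'ov4')
a=np.hstack([cv2.imread('pics/ov3.png'),cv2.imread('pics/ov4.png')]);cv2.imwrite('pics/ov5.png',a)
E
```

View pics/ov5.png

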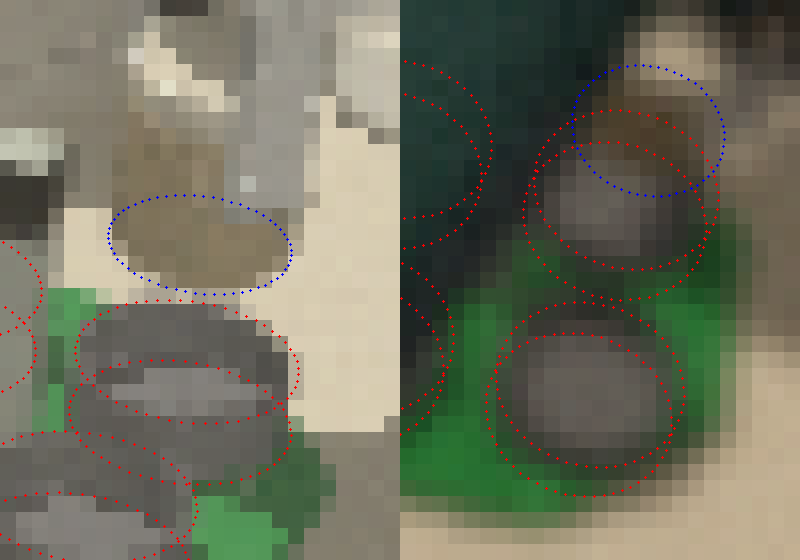

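Request:
step_arm(commands=[{"xyz": [0, 0, -0.015], "twist": [0, 0, 0]}, {"xyz": [0, 0, -0.028], "twist": [0, 0, 0]}, {"xyz": [0, 0, -0.034], "twist": [0, 0, 0]}, {"xyz": [0, 0, -0.038], "twist": [0, 0, 0]}, {"xyz": [0, 0, -0.041], "twist": [0, 0, 0]}, {"xyz": [0, 0, -0.044], "twist": [0, 0, 0]}, {"xyz": [0, 0, -0.046], "twist": [0, 0, 0]}, {"xyz": [0, 0, -0.046], "twist": [0, 0, 0]}])

```text
time: 5.73
tool_pos: [0.6116, -0.3557, 0.0573]
ee_rot: [-1.571, 0.0, 0.568]
wrist_force: [-0.8, -0.1, -0.8]
width: 0.0486
```

Request:
step_arm(commands=[{"xyz": [0, 0, -0.003], "twist": [0, 0, 0]}, {"xyz": [0, 0, -0.006], "twist": [0, 0, 0]}, {"xyz": [0, 0, -0.009], "twist": [0, 0, 0]}, {"xyz": [0, 0, -0.011], "twist": [0, 0, 0]}, {"xyz": [0, 0, -0.011], "twist": [0, 0, 0]}, {"xyz": [0, 0, -0.011], "twist": [0, 0, 0]}])

```text
time: 6.23
tool_pos: [0.6116, -0.3556, 0.0463]
ee_rot: [-1.57, -0.0, 0.568]
wrist_force: [-0.2, -0.1, -0.8]
width: 0.0488
```

Open, then retreat upward.

Request:
step_arm(commands=[{"xyz": [0, 0, 0], "twist": [0, 0, 0]}, {"xyz": [0, 0, 0], "twist": [0, 0, 0]}, {"xyz": [0, 0, 0], "twist": [0, 0, 0]}, {"xyz": [0, 0, 0], "twist": [0, 0, 0]}, {"xyz": [0, 0, 0], "twist": [0, 0, 0]}, {"xyz": [0, 0, 0], "twist": [0, 0, 0]}, {"xyz": [0, 0, 0.02], "twist": [0, 0, 0]}, {"xyz": [0, 0, 0.05], "twist": [0, 0, 0]}, {"xyz": [0, 0, 0.09], "twist": [0, 0, 0]}, {"xyz": [0, 0, 0.11], "twist": [0, 0, 0]}, {"xyz": [0, 0, 0.11], "twist": [0, 0, 0]}], fingers=0)

```text
time: 7.15
tool_pos: [0.6143, -0.3575, 0.165]
ee_rot: [-1.583, -0.005, 0.568]
wrist_force: [-0.3, -0.5, 0.9]
width: 0.0941
```

```bash
python3 - <<'E'
from ov import *
for n in('scene','top'): snap(n,4)
L=cups((.584,-.3117),77.3,((.0295,.03),(.0295,.01)))
ov('scene',4,(320,205),55,55,7,L,'a'); ov('top',4,(305,180),50,55,7,L,'b')
crop('scene',4,300,400,200,300,4,'c')
a=np.hstack([cv2.imread('pics/a.png'),cv2.imread('pics/b.png')]);cv2.imwrite('pics/ov6.png',a)
E
```

```text
(no output)
```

View pics/ov6.png

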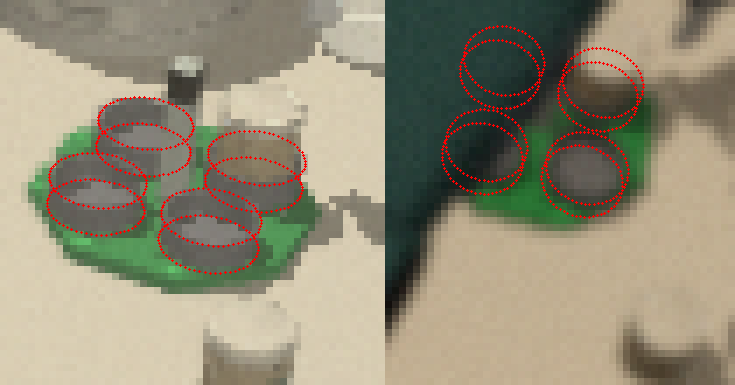

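View pics/c.png

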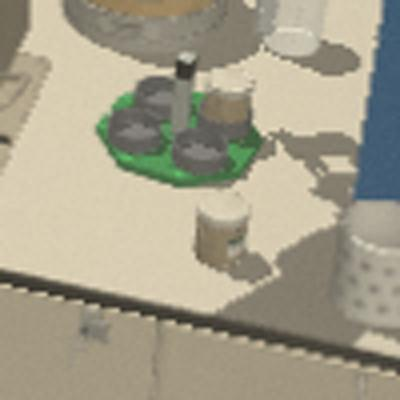

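```bash
python3 - <<'E'
from ov import *
print(robot.get_obs()['tool_pos'])
np.set_printoptions(precision=4,suppress=True)
for n in('top','scene'):
    p,d=load(n,4);C=cloud(n,d)
    m=(C[...,2]>0.048)&(C[...,2]<0.08)&(C[...,0]>0.3)&(C[...,0]<0.48)&(C[...,1]>-.45)&(C[...,1]<-.25)&(d>0)
    Q=C[m]; print(n,len(Q),Q.mean(0),Q.min(0),Q.max(0))
L=[(.401,-.3815,z,.0245,(0,0,255)) for z in(0,.06)]
ov('scene',4,(340,235),32,35,11,L,'a'); ov('top',4,(330,210),32,35,11,L,'b')
a=np.hstack([cv2.imread('pics/a.png'),cv2.imread('pics/b.png')]);cv2.imwrite('pics/ov7.png',a)
E
```

```text
[ 0.61211689 -0.35603873  0.15779321]
top 89 [ 0.4026 -0.3808  0.0606] [ 0.3784 -0.4045  0.0481] [ 0.429  -0.3583  0.0739]
scene 101 [ 0.3959 -0.3837  0.0585] [ 0.3748 -0.4051  0.0491] [ 0.4273 -0.3585  0.0666]
```

View pics/ov7.png

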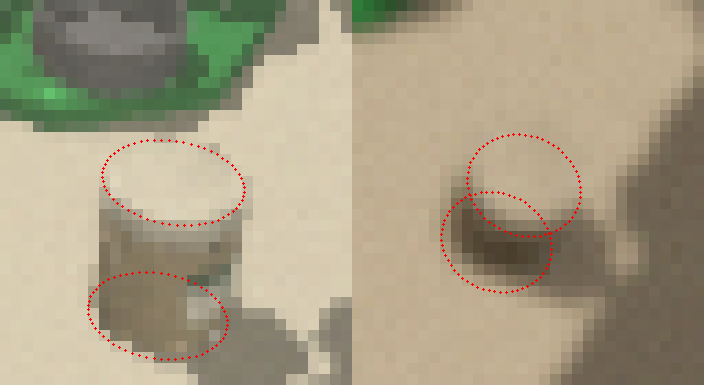

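Request:
step_arm(commands=[{"xyz": [-0.03, -0.004, 0], "twist": [0, 0, 0]}, {"xyz": [-0.065, -0.008, 0], "twist": [0, 0, 0]}, {"xyz": [-0.1, -0.012, 0], "twist": [0, 0, 0]}, {"xyz": [-0.14, -0.017, 0], "twist": [0, 0, 0]}, {"xyz": [-0.175, -0.022, 0], "twist": [0, 0, 0]}, {"xyz": [-0.2, -0.025, 0], "twist": [0, 0, 0]}, {"xyz": [-0.212, -0.026, -0.01], "twist": [0, 0, 0]}, {"xyz": [-0.212, -0.026, -0.04], "twist": [0, 0, 0]}, {"xyz": [-0.212, -0.026, -0.07], "twist": [0, 0, 0]}, {"xyz": [-0.212, -0.026, -0.1], "twist": [0, 0, 0]}, {"xyz": [-0.212, -0.026, -0.124], "twist": [0, 0, 0]}, {"xyz": [-0.212, -0.026, -0.124], "twist": [0, 0, 0]}])

```text
time: 8.25
tool_pos: [0.395, -0.3765, 0.0235]
ee_rot: [-1.554, 0.002, 0.568]
wrist_force: [-1.3, 1.6, -0.2]
width: 0.0938
```

Request:
step_arm(commands=[{"xyz": [0, 0, 0], "twist": [0, 0, 0]}, {"xyz": [0, 0, 0], "twist": [0, 0, 0]}, {"xyz": [0, 0, 0], "twist": [0, 0, 0]}, {"xyz": [0, 0, 0], "twist": [0, 0, 0]}, {"xyz": [0, 0, 0], "twist": [0, 0, 0]}, {"xyz": [0, 0, 0], "twist": [0, 0, 0]}, {"xyz": [0, 0, 0], "twist": [0, 0, 0]}, {"xyz": [0, 0, 0], "twist": [0, 0, 0]}, {"xyz": [0, 0, 0], "twist": [0, 0, 0]}, {"xyz": [0, 0, 0], "twist": [0, 0, 0]}], fingers=255)

```text
time: 9.08
tool_pos: [0.4004, -0.3819, 0.0334]
ee_rot: [-1.572, -0.001, 0.568]
wrist_force: [1.5, 1.2, 3.7]
width: 0.0487
```

Request:
step_arm(commands=[{"xyz": [0, 0, 0.015], "twist": [0, 0, 0]}, {"xyz": [0, 0, 0.04], "twist": [0, 0, 0]}, {"xyz": [0.01, 0.008, 0.06], "twist": [0, 0, 0]}, {"xyz": [0.03, 0.022, 0.075], "twist": [0, 0, 0]}, {"xyz": [0.055, 0.04, 0.08], "twist": [0, 0, 0]}, {"xyz": [0.08, 0.058, 0.08], "twist": [0, 0, 0]}, {"xyz": [0.105, 0.077, 0.08], "twist": [0, 0, 0]}, {"xyz": [0.13, 0.095, 0.075], "twist": [0, 0, 0]}, {"xyz": [0.148, 0.108, 0.07], "twist": [0, 0, 0]}, {"xyz": [0.156, 0.114, 0.07], "twist": [0, 0, 0]}, {"xyz": [0.156, 0.114, 0.07], "twist": [0, 0, 0]}, {"xyz": [0.156, 0.114, 0.07], "twist": [0, 0, 0]}])

```text
time: 10.08
tool_pos: [0.5549, -0.268, 0.1019]
ee_rot: [-1.57, 0.002, 0.568]
wrist_force: [0.2, -0.1, -1.6]
width: 0.0486
```

```bash
python3 - <<'E'
from ov import *
for n in('scene','top'): snap(n,5)
q=robot.get_obs()['tool_pos'];print(q)
L=cups((.584,-.3117),77.3,((.0295,.03),(.0295,.01)))+[(q[0],q[1],q[2]-.034+z,.024,(255,0,0)) for z in(0,)]
ov('scene',5,(315,205),60,50,12,L,'a')
E
```

```text
[ 0.554577   -0.26887085  0.10256384]
```

View pics/a.png

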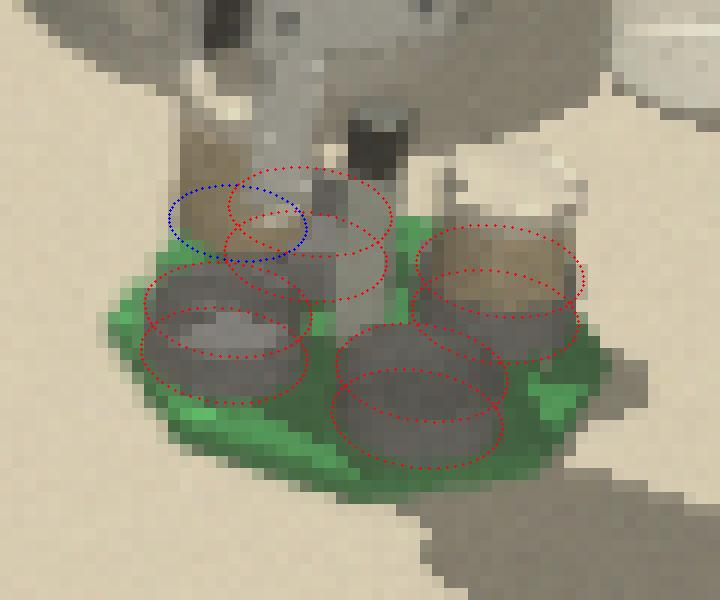

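Request:
step_arm(commands=[{"xyz": [0.001, 0.001, -0.015], "twist": [0, 0, 0]}, {"xyz": [0.001, 0.001, -0.028], "twist": [0, 0, 0]}, {"xyz": [0.001, 0.001, -0.034], "twist": [0, 0, 0]}, {"xyz": [0.001, 0.001, -0.038], "twist": [0, 0, 0]}, {"xyz": [0.001, 0.001, -0.041], "twist": [0, 0, 0]}, {"xyz": [0.001, 0.001, -0.044], "twist": [0, 0, 0]}, {"xyz": [0.001, 0.001, -0.046], "twist": [0, 0, 0]}, {"xyz": [0.001, 0.001, -0.046], "twist": [0, 0, 0]}])

```text
time: 10.85
tool_pos: [0.5566, -0.2667, 0.0564]
ee_rot: [-1.571, 0.0, 0.568]
wrist_force: [0.4, 0.3, -0.9]
width: 0.0485
```

Request:
step_arm(commands=[{"xyz": [0, 0, -0.003], "twist": [0, 0, 0]}, {"xyz": [0, 0, -0.006], "twist": [0, 0, 0]}, {"xyz": [0, 0, -0.009], "twist": [0, 0, 0]}, {"xyz": [0, 0, -0.0105], "twist": [0, 0, 0]}, {"xyz": [0, 0, -0.0105], "twist": [0, 0, 0]}, {"xyz": [0, 0, -0.0105], "twist": [0, 0, 0]}])

```text
time: 11.35
tool_pos: [0.5566, -0.2666, 0.0459]
ee_rot: [-1.571, 0.0, 0.568]
wrist_force: [-0.3, -0.2, -1.1]
width: 0.0487
```

Request:
step_arm(commands=[{"xyz": [0, 0, 0], "twist": [0, 0, 0]}, {"xyz": [0, 0, 0], "twist": [0, 0, 0]}, {"xyz": [0, 0, 0], "twist": [0, 0, 0]}, {"xyz": [0, 0, 0], "twist": [0, 0, 0]}, {"xyz": [0, 0, 0], "twist": [0, 0, 0]}, {"xyz": [0, 0, 0], "twist": [0, 0, 0]}, {"xyz": [0, 0, 0.02], "twist": [0, 0, 0]}, {"xyz": [0, 0, 0.05], "twist": [0, 0, 0]}, {"xyz": [0, 0, 0.09], "twist": [0, 0, 0]}, {"xyz": [0, 0, 0.13], "twist": [0, 0, 0]}, {"xyz": [0, 0, 0.15], "twist": [0, 0, 0]}, {"xyz": [0, 0, 0.15], "twist": [0, 0, 0]}], fingers=0)

```text
time: 12.35
tool_pos: [0.5593, -0.2682, 0.2039]
ee_rot: [-1.583, -0.006, 0.568]
wrist_force: [0.4, -0.8, 0.3]
width: 0.094
```

Request:
step_arm(commands=[{"xyz": [0, 0, 0.01], "twist": [0, 0, -6]}, {"xyz": [0, 0, 0.01], "twist": [0, 0, -13]}, {"xyz": [0, 0, 0.01], "twist": [0, 0, -20]}, {"xyz": [0, 0, 0.01], "twist": [0, 0, -27]}, {"xyz": [0, 0, 0.01], "twist": [0, 0, -34]}, {"xyz": [0, 0, 0.01], "twist": [0, 0, -41]}, {"xyz": [0, 0, 0.01], "twist": [0, 0, -48]}, {"xyz": [0, 0, 0.01], "twist": [0, 0, -55]}, {"xyz": [0, 0, 0.01], "twist": [0, 0, -62]}, {"xyz": [0, 0, 0.01], "twist": [0, 0, -69]}, {"xyz": [0, 0, 0.01], "twist": [0, 0, -76]}, {"xyz": [0, 0, 0.01], "twist": [0, 0, -82]}])

```text
time: 13.35
tool_pos: [0.5561, -0.2664, 0.204]
ee_rot: [-1.572, 0.003, -0.869]
wrist_force: [0.5, -0.6, 0.4]
width: 0.094
```

Request:
step_arm(commands=[{"xyz": [0.005, -0.01, 0], "twist": [0, 0, -7]}, {"xyz": [0.01, -0.02, 0], "twist": [0, 0, -14]}, {"xyz": [0.015, -0.03, 0], "twist": [0, 0, -21]}, {"xyz": [0.02, -0.035, 0], "twist": [0, 0, -28]}, {"xyz": [0.024, -0.04, 0], "twist": [0, 0, -35]}, {"xyz": [0.027, -0.045, 0], "twist": [0, 0, -42]}, {"xyz": [0.027, -0.045, 0], "twist": [0, 0, -48]}, {"xyz": [0.027, -0.045, 0], "twist": [0, 0, -53]}, {"xyz": [0.027, -0.045, 0], "twist": [0, 0, -53]}, {"xyz": [0.027, -0.045, 0], "twist": [0, 0, -53]}])

```text
time: 14.18
tool_pos: [0.5833, -0.3115, 0.2044]
ee_rot: [-1.573, 0.001, -1.786]
wrist_force: [-0.5, 0.4, -0.1]
width: 0.0937
```

```bash
python3 - <<'E'
from ov import *
for n in('scene','top'): snap(n,6)
q=robot.get_obs();print(q['tool_pos'],np.degrees(q['ee_rot']))
c=(.584,-.3117)
L=cups(c,77.3,((.0295,.03),(.0295,.01)))+[(c[0],c[1],.108,.009,(255,0,0))]
ov('scene',6,(315,190),60,60,12,L,'a')
ov('top',6,(295,165),60,60,12,L,'b')
E
```

```text
[ 0.58341213 -0.31148486  0.20513403] [-9.00726267e+01  2.09048426e-02 -1.02356906e+02]
```

View pics/a.png

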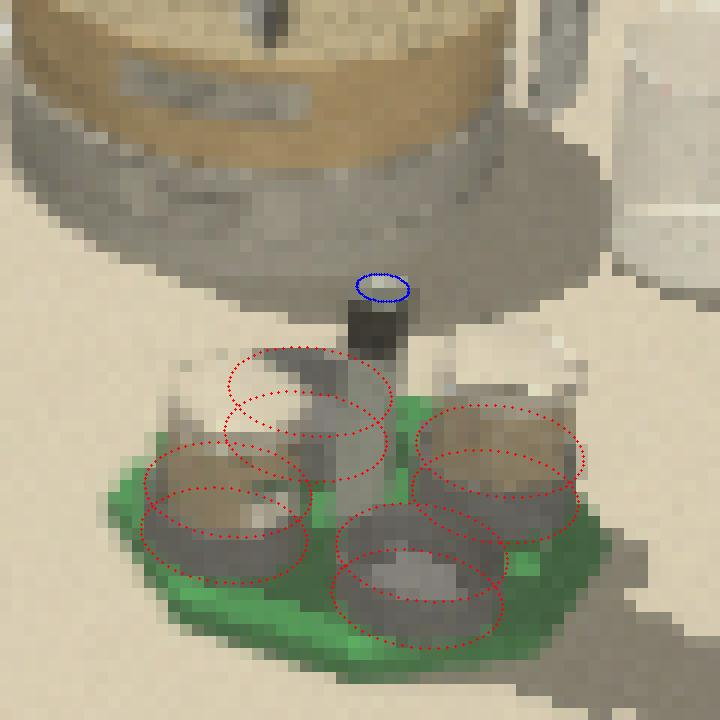

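View pics/b.png

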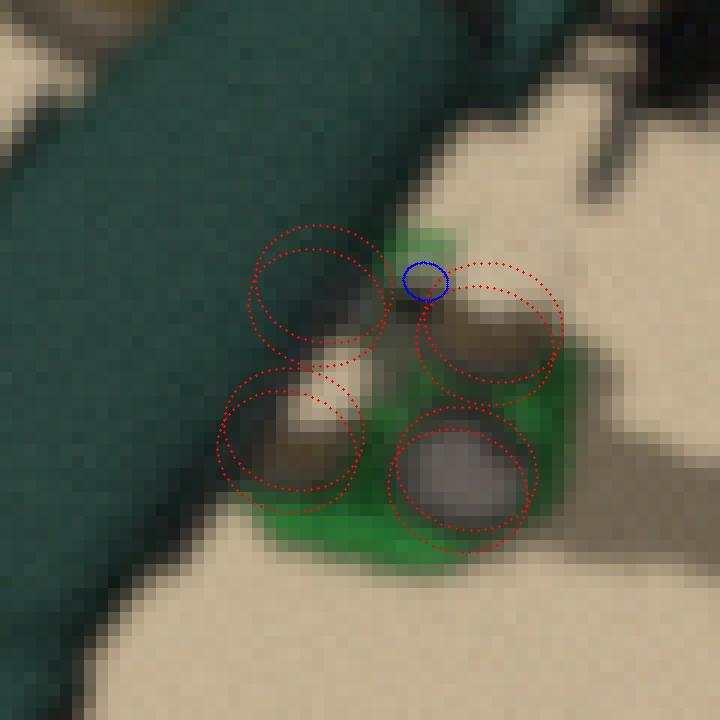

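Request:
step_arm(commands=[{"xyz": [0.001, 0.0005, -0.03], "twist": [0, 0, -0.3]}, {"xyz": [0.001, 0.0005, -0.06], "twist": [0, 0, -0.3]}, {"xyz": [0.001, 0.0005, -0.09], "twist": [0, 0, -0.3]}, {"xyz": [0.001, 0.0005, -0.11], "twist": [0, 0, -0.3]}, {"xyz": [0.001, 0.0005, -0.118], "twist": [0, 0, -0.3]}, {"xyz": [0.001, 0.0005, -0.118], "twist": [0, 0, -0.3]}, {"xyz": [0.001, 0.0005, -0.118], "twist": [0, 0, -0.3]}])

```text
time: 14.87
tool_pos: [0.5849, -0.3113, 0.0886]
ee_rot: [-1.57, -0.0, -1.793]
wrist_force: [1.2, -0.4, 1.2]
width: 0.0941
```

Request:
step_arm(commands=[{"xyz": [0, 0, 0], "twist": [0, 0, 0]}, {"xyz": [0, 0, 0], "twist": [0, 0, 0]}, {"xyz": [0, 0, 0], "twist": [0, 0, 0]}, {"xyz": [0, 0, 0], "twist": [0, 0, 0]}, {"xyz": [0, 0, 0], "twist": [0, 0, 0]}, {"xyz": [0, 0, 0], "twist": [0, 0, 0]}, {"xyz": [0, 0, 0], "twist": [0, 0, 0]}, {"xyz": [0, 0, 0], "twist": [0, 0, 0]}, {"xyz": [0, 0, 0], "twist": [0, 0, 0]}, {"xyz": [0, 0, 0], "twist": [0, 0, 0]}, {"xyz": [0, 0, 0], "twist": [0, 0, 0]}, {"xyz": [0, 0, 0], "twist": [0, 0, 0]}], fingers=255)

```text
time: 15.87
tool_pos: [0.5848, -0.3106, 0.0879]
ee_rot: [-1.571, 0.001, -1.793]
wrist_force: [-0.7, -1.0, 0.2]
width: 0.0176
```

```bash
python3 - <<'E'
from h import *
np.set_printoptions(precision=3,suppress=True)
p,d=load('top',0);C=cloud('top',d)
for lo,hi in((.1,.2),(.2,.3),(.3,.38),(.38,.5),(.5,.9)):
    m=(C[...,2]>lo)&(C[...,2]<hi)&(C[...,0]>0.3)&(C[...,0]<0.95)&(C[...,1]>-.25)&(C[...,1]<.2)&(d>0)
    Q=C[m]; print(lo,len(Q),Q.min(0),Q.max(0),np.percentile(Q,[5,95],axis=0))
# arm above carrier? wall shelf above
E
```

```text
0.1 767 [ 0.373 -0.248  0.101] [0.942 0.199 0.2  ] [[ 0.382 -0.155  0.104]
 [ 0.554  0.137  0.184]]
0.2 434 [ 0.444 -0.108  0.201] [0.658 0.138 0.3  ] [[ 0.451 -0.093  0.21 ]
 [ 0.541  0.119  0.298]]
0.3 1959 [ 0.442 -0.114  0.3  ] [0.688 0.138 0.378] [[ 0.464 -0.083  0.319]
 [ 0.658  0.109  0.342]]
0.38 9 [ 0.471 -0.1    0.381] [0.656 0.105 0.393] [[ 0.502 -0.1    0.381]
 [ 0.654  0.105  0.392]]
0.5 8724 [ 0.717 -0.25   0.557] [0.735 0.2   0.9  ] [[ 0.723 -0.228  0.585]
 [ 0.731  0.177  0.888]]
```

Request:
step_arm(commands=[{"xyz": [0, 0, 0.003], "twist": [0, 0, 0]}, {"xyz": [0, 0, 0.008], "twist": [0, 0, 0]}, {"xyz": [0, 0, 0.015], "twist": [0, 0, 0]}, {"xyz": [0, 0, 0.025], "twist": [0, 0, 0]}, {"xyz": [0, 0, 0.035], "twist": [0, 0, 0]}, {"xyz": [0, 0, 0.045], "twist": [0, 0, 0]}, {"xyz": [0, 0, 0.05], "twist": [0, 0, 0]}, {"xyz": [0, 0, 0.05], "twist": [0, 0, 0]}])

```text
time: 16.53
tool_pos: [0.5858, -0.312, 0.1412]
ee_rot: [-1.566, -0.002, -1.794]
wrist_force: [0.8, -0.2, -4.1]
width: 0.018
```

```bash
python3 - <<'E'
from ov import *
for n in('scene',): snap(n,7)
q=robot.get_obs();print(q['tool_pos'],np.degrees(q['ee_rot']),q['wrist_force'],q['wrist_torque'],q['joint_positions'])
crop('scene',7,300,400,170,260,6,'c')
E
```

```text
[ 0.58532379 -0.31165445  0.1397913 ] [-8.98355328e+01 -6.70753173e-02 -1.02762580e+02] [ 0.25538305 -0.74222204 -5.57834958] [ 0.08524805  0.02225415 -0.00562534] [-5.74668625e-01  3.59347916e-01  1.19107280e+00 -1.09489505e-04
  1.58807383e+00  1.21887300e+00]
```

View pics/c.png

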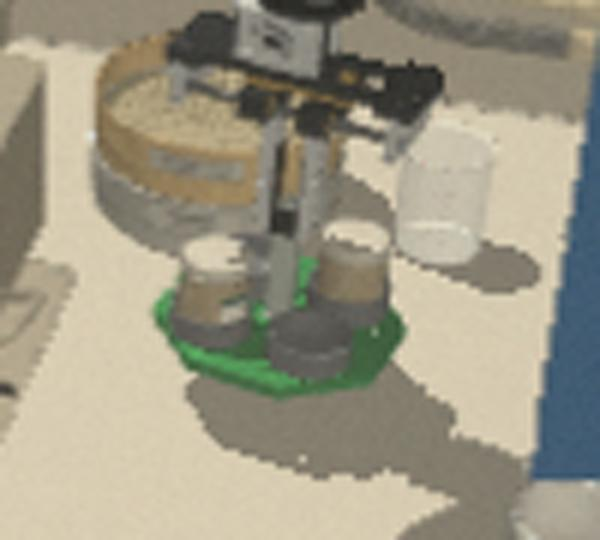

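Request:
step_arm(commands=[{"xyz": [0, 0, 0.008], "twist": [0, 0, 0]}, {"xyz": [-0.005, 0, 0.024], "twist": [0, 0, 0]}, {"xyz": [-0.012, 0, 0.044], "twist": [0, 0, 0]}, {"xyz": [-0.02, 0, 0.068], "twist": [0, 0, 0]}, {"xyz": [-0.03, 0, 0.092], "twist": [0, 0, 0]}, {"xyz": [-0.04, 0, 0.116], "twist": [0, 0, 0]}, {"xyz": [-0.05, 0, 0.14], "twist": [0, 0, 0]}, {"xyz": [-0.06, 0, 0.164], "twist": [0, 0, 0]}, {"xyz": [-0.07, 0, 0.188], "twist": [0, 0, 0]}, {"xyz": [-0.08, 0, 0.208], "twist": [0, 0, 0]}, {"xyz": [-0.088, 0, 0.222], "twist": [0, 0, 0]}, {"xyz": [-0.092, 0, 0.23], "twist": [0, 0, 0]}])

```text
time: 17.58
tool_pos: [0.4919, -0.3113, 0.3711]
ee_rot: [-1.568, -0.002, -1.794]
wrist_force: [-0.2, -0.6, -3.9]
width: 0.0175
```

Request:
step_arm(commands=[{"xyz": [-0.005, 0, 0.01], "twist": [0, 0, 0]}, {"xyz": [-0.012, 0, 0.026], "twist": [0, 0, 0]}, {"xyz": [-0.02, 0, 0.046], "twist": [0, 0, 0]}, {"xyz": [-0.03, 0, 0.066], "twist": [0, 0, 0]}, {"xyz": [-0.038, 0, 0.086], "twist": [0, 0, 0]}, {"xyz": [-0.044, 0, 0.106], "twist": [0, 0, 0]}, {"xyz": [-0.048, 0, 0.126], "twist": [0, 0, 0]}, {"xyz": [-0.05, 0, 0.14], "twist": [0, 0, 0]}, {"xyz": [-0.05, 0, 0.147], "twist": [0, 0, 0]}, {"xyz": [-0.05, 0, 0.15], "twist": [0, 0, 0]}, {"xyz": [-0.05, 0, 0.15], "twist": [0, 0, 0]}])

```text
time: 18.5
tool_pos: [0.443, -0.3114, 0.518]
ee_rot: [-1.571, -0.0, -1.793]
wrist_force: [0.0, -0.5, -4.8]
width: 0.0175
```

Request:
step_arm(commands=[{"xyz": [0, 0.006, 0], "twist": [0, 0, 2]}, {"xyz": [0, 0.018, 0], "twist": [0, 0, 6]}, {"xyz": [0, 0.035, 0], "twist": [0, 0, 11]}, {"xyz": [0, 0.053, 0], "twist": [0, 0, 16]}, {"xyz": [0, 0.071, 0], "twist": [0, 0, 21]}, {"xyz": [0, 0.089, 0], "twist": [0, 0, 26]}, {"xyz": [0, 0.107, 0], "twist": [0, 0, 31]}, {"xyz": [0, 0.125, 0], "twist": [0, 0, 36]}, {"xyz": [0, 0.143, 0], "twist": [0, 0, 41]}, {"xyz": [0, 0.161, 0], "twist": [0, 0, 46]}, {"xyz": [0, 0.179, 0], "twist": [0, 0, 51]}, {"xyz": [0, 0.197, 0], "twist": [0, 0, 56]}])

```text
time: 19.5
tool_pos: [0.4426, -0.1132, 0.5165]
ee_rot: [-1.572, 0.003, -0.812]
wrist_force: [0.3, 0.4, -5.5]
width: 0.0176
```

Request:
step_arm(commands=[{"xyz": [0, 0.018, 0], "twist": [0, 0, 5]}, {"xyz": [0, 0.036, 0], "twist": [0, 0, 10]}, {"xyz": [0, 0.054, 0], "twist": [0, 0, 15]}, {"xyz": [0, 0.072, 0], "twist": [0, 0, 20]}, {"xyz": [0, 0.09, 0], "twist": [0, 0, 25]}, {"xyz": [0, 0.108, 0], "twist": [0, 0, 30]}, {"xyz": [0, 0.126, 0], "twist": [0, 0, 35]}, {"xyz": [0, 0.144, 0], "twist": [0, 0, 40]}, {"xyz": [0, 0.162, 0], "twist": [0, 0, 45]}, {"xyz": [0, 0.18, 0], "twist": [0, 0, 50]}, {"xyz": [0, 0.198, 0], "twist": [0, 0, 55]}, {"xyz": [0, 0.216, 0], "twist": [0, 0, 60]}])

```text
time: 20.5
tool_pos: [0.4425, 0.1028, 0.5166]
ee_rot: [-1.57, 0.003, 0.236]
wrist_force: [-0.3, 0.2, -5.6]
width: 0.0177
```

Request:
step_arm(commands=[{"xyz": [0, 0.018, 0], "twist": [0, 0, 6]}, {"xyz": [0, 0.036, 0], "twist": [0, 0, 12]}, {"xyz": [0, 0.054, 0], "twist": [0, 0, 18]}, {"xyz": [0, 0.072, 0], "twist": [0, 0, 24]}, {"xyz": [0, 0.09, 0], "twist": [0, 0, 30]}, {"xyz": [0, 0.108, 0], "twist": [0, 0, 36]}, {"xyz": [0, 0.126, 0], "twist": [0, 0, 42]}, {"xyz": [0, 0.144, 0], "twist": [0, 0, 48]}, {"xyz": [0, 0.162, 0], "twist": [0, 0, 54]}, {"xyz": [0, 0.18, 0], "twist": [0, 0, 60]}, {"xyz": [0, 0.195, 0], "twist": [0, 0, 64]}, {"xyz": [0, 0.205, 0], "twist": [0, 0, 67]}])

```text
time: 21.5
tool_pos: [0.4427, 0.3085, 0.5159]
ee_rot: [-1.568, 0.002, 1.406]
wrist_force: [0.7, -0.2, -5.2]
width: 0.0183
```

Request:
step_arm(commands=[{"xyz": [-0.005, 0.005, 0], "twist": [0, 0, 2.5]}, {"xyz": [-0.012, 0.01, 0], "twist": [0, 0, 4.5]}, {"xyz": [-0.017, 0.011, 0], "twist": [0, 0, 5.7]}, {"xyz": [-0.017, 0.011, 0], "twist": [0, 0, 5.7]}, {"xyz": [-0.017, 0.011, 0], "twist": [0, 0, 5.7]}])

```text
time: 21.92
tool_pos: [0.4251, 0.3175, 0.5184]
ee_rot: [-1.571, -0.0, 1.499]
wrist_force: [0.4, -0.2, -4.5]
width: 0.0177
```

```bash
python3 - <<'E'
from ov import *
for n in('scene','top'): snap(n,8)
crop('scene',8,130,260,120,260,4.3,'c')
np.set_printoptions(precision=4,suppress=True)
p,d=load('top',0); hsv=cv2.cvtColor(p,cv2.COLOR_RGB2HSV)
b=((hsv[...,0]>100)&(hsv[...,0]<130)&(hsv[...,1]>90)).astype(np.uint8); b[:,:170]=0;b[:,240:]=0;b[:190]=0;b[250:]=0
k,l,st,ce=cv2.connectedComponentsWithStats(b,connectivity=8)
for i in range(1,k):
    if st[i,4]>3: print(st[i],ce[i],plane('top',ce[i],.022))
ov('top',0,(165,190),75,65,9,[(.4255,.3177,.012,.099,(0,0,255)),(.4255,.3177,.0,.099,(0,0,255))]+[(.4255+.112*math.cos(a),.3177+.112*math.sin(a),.122,.008,(255,0,0)) for a in np.radians([87.2,177.2,267.2])]+[(.4255+.074*math.cos(a),.3177+.074*math.sin(a),.012,.005,(0,255,255)) for a in np.radians([87.2,177.2,267.2,-2.8])],'b')
E
```

```text
[210 230   6   4   9] [212.5556 231.5556] [[0.3667 0.2562 0.022 ]]
```

View pics/b.png

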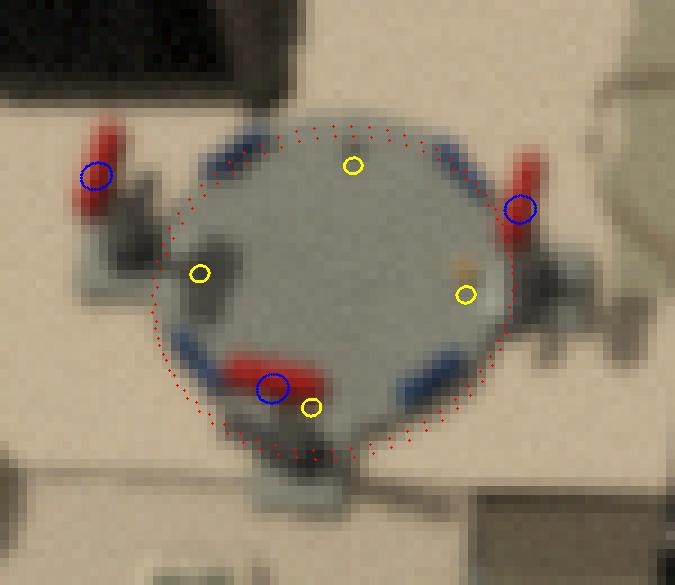

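View pics/c.png

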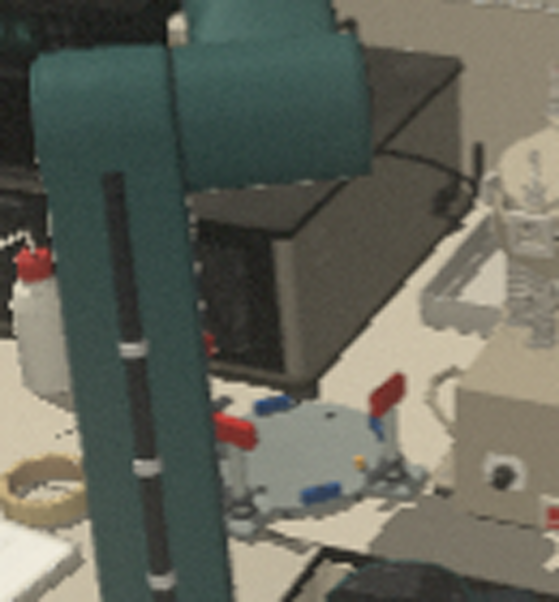

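```bash
python3 - <<'E'
from ov import *
np.set_printoptions(precision=4,suppress=True)
a=cv2.imread('pics/scene8.png')[200:250,175:235]; cv2.imwrite('pics/d.png',cv2.resize(a,None,fx=13,fy=12,interpolation=cv2.INTER_NEAREST))
for n,t,(x0,x1,y0,y1) in(('top',0,(165,240,195,245)),('scene',8,(180,235,200,250))):
    p,d=load(n,t); hsv=cv2.cvtColor(p,cv2.COLOR_RGB2HSV)
    def comps(m,name,z,mn=4):
        w=np.zeros(m.shape,np.uint8); w[y0:y1,x0:x1]=1
        k,l,st,ce=cv2.connectedComponentsWithStats(m.astype(np.uint8)*w)
        for i in range(1,k):
            if st[i,4]>=mn: print(n,name,st[i],ce[i],plane(n,ce[i],z)[0,:2])
    H,S,V=[hsv[...,i].astype(int) for i in range(3)]
    comps(((H<8)|(H>170))&(S>110),'red',.114)
    comps((H>100)&(H<130)&(S>60),'blue',.021)
    comps((H>10)&(H<25)&(S>90)&(V>110),'brass',.018,1)
E
```

```text
top red [173 204   6  10  36] [175.5278 208.8056] [0.4367 0.4304]
top red [220 207   5  11  30] [222.3333 212.2   ] [0.4271 0.2069]
top red [190 229  11   6  47] [195.1064 231.7447] [0.3219 0.3239]
top blue [189 205   5   4   8] [191.  206.5] [0.5003 0.3776]
top blue [185 227   4   5   8] [186.25 229.25] [0.3745 0.3856]
top blue [210 230   6   5  11] [212.2727 231.9091] [0.3652 0.2576]
top brass [174 206   1   1   1] [174. 206.] [0.5015 0.4643]
top brass [173 209   1   1   1] [173. 209.] [0.4843 0.4669]
top brass [178 208   1   1   1] [178. 208.] [0.4909 0.4425]
top brass [221 209   1   1   1] [221. 209.] [0.4935 0.2258]
top brass [225 208   1   2   2] [225.  208.5] [0.4971 0.2059]
top brass [224 214   1   1   1] [224. 214.] [0.466  0.2085]
top brass [216 219   2   2   3] [216.3333 219.6667] [0.4332 0.244 ]
scene red [216 207   8  10  46] [219.7174 211.3478] [0.4195 0.2024]
scene red [180 216  10   8  54] [184.0185 219.7963] [0.3123 0.3171]
scene blue [190 212   8   4  22] [193.1818 213.5   ] [0.4952 0.377 ]
scene blue [216 217   3   3   6] [216.8333 218.    ] [0.4954 0.2565]
scene blue [200 232   9   5  31] [204.     234.2258] [0.3614 0.2565]
scene brass [213 226   2   3   4] [213.25 227.25] [0.4263 0.2428]
```

View pics/d.png

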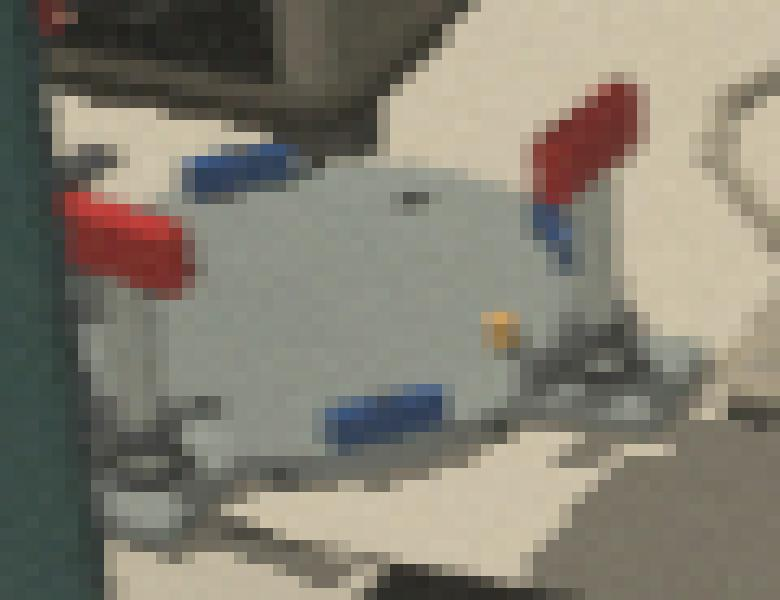

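```bash
python3 - <<'E'
from ov import *
np.set_printoptions(precision=4,suppress=True)
a=plane('scene',[206.3,215.9],.012)[0];b=plane('top',[203.4,205.9],.012)[0];print(a,b)
pa=plane('scene',[213.25,227.25],.018)[0];pb=plane('top',[466/9+165-.5,268/9+190-.5],.018)[0];print(pa,pb)
for u,v in((a,pa),(b,pb)):
    w=u-v; print(np.hypot(w[0],w[1]),np.degrees(np.arctan2(w[1],w[0]))+45)
# current held carrier in views
for y,c in((87.2,(.4305,.3172)),(88.5,(.4305,.3172))):
  L=[(c[0],c[1],.012,.099,(0,0,255))]+[(c[0]+.074*math.cos(a),c[1]+.074*math.sin(a),z,.005,(0,255,255)) for a in np.radians([y,y+90,y+180,y-90]) for z in(.012,.024)]+[(c[0]+.112*math.cos(a),c[1]+.112*math.sin(a),.122,.008,(255,0,0)) for a in np.radians([y,y+90,y+180])]
  ov('scene',8,(175,200),60,50,12,L,f'e{int(y)}')
E
```

```text
[0.5084 0.3166 0.012 ] [0.5109 0.3171 0.012 ]
[0.4263 0.2428 0.018 ] [0.4354 0.2445 0.018 ]
0.11035648997090032 86.97381518569664
0.10473182560446566 88.86837064397594
```

View pics/e87.png

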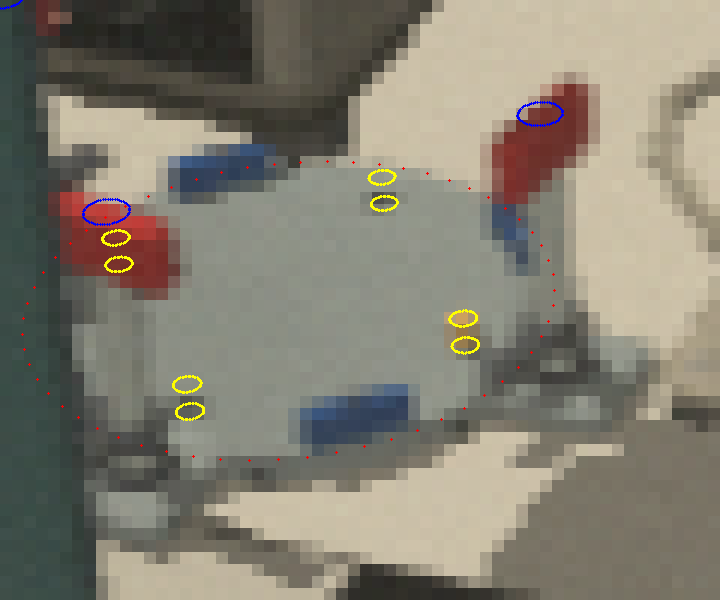

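Request:
step_arm(commands=[{"xyz": [0.001, 0, -0.006], "twist": [0, 0, 0.4]}, {"xyz": [0.003, 0, -0.02], "twist": [0, 0, 0.8]}, {"xyz": [0.0055, 0, -0.044], "twist": [0, 0, 1.3]}, {"xyz": [0.0055, 0, -0.07], "twist": [0, 0, 1.3]}, {"xyz": [0.0055, 0, -0.096], "twist": [0, 0, 1.3]}, {"xyz": [0.0055, 0, -0.122], "twist": [0, 0, 1.3]}, {"xyz": [0.0055, 0, -0.148], "twist": [0, 0, 1.3]}, {"xyz": [0.0055, 0, -0.174], "twist": [0, 0, 1.3]}, {"xyz": [0.0055, 0, -0.2], "twist": [0, 0, 1.3]}, {"xyz": [0.0055, 0, -0.226], "twist": [0, 0, 1.3]}, {"xyz": [0.0055, 0, -0.25], "twist": [0, 0, 1.3]}, {"xyz": [0.0055, 0, -0.27], "twist": [0, 0, 1.3]}])

```text
time: 23.02
tool_pos: [0.4304, 0.3168, 0.2447]
ee_rot: [-1.568, 0.002, 1.522]
wrist_force: [0.2, 0.1, -6.3]
width: 0.018
```

Request:
step_arm(commands=[{"xyz": [0, 0, -0.015], "twist": [0, 0, 0]}, {"xyz": [0, 0, -0.03], "twist": [0, 0, 0]}, {"xyz": [0, 0, -0.045], "twist": [0, 0, 0]}, {"xyz": [0, 0, -0.06], "twist": [0, 0, 0]}, {"xyz": [0, 0, -0.072], "twist": [0, 0, 0]}, {"xyz": [0, 0, -0.08], "twist": [0, 0, 0]}, {"xyz": [0, 0, -0.083], "twist": [0, 0, 0]}, {"xyz": [0, 0, -0.083], "twist": [0, 0, 0]}, {"xyz": [0, 0, -0.083], "twist": [0, 0, 0]}])

```text
time: 23.77
tool_pos: [0.4315, 0.3179, 0.1656]
ee_rot: [-1.572, -0.001, 1.522]
wrist_force: [0.1, -0.3, -5.4]
width: 0.0175
```

```bash
python3 - <<'E'
from ov import *
for n in('scene','top'): snap(n,9)
q=robot.get_obs();print(q['tool_pos'],np.degrees(q['ee_rot']),q['wrist_force'],q['wrist_torque'],q['joint_positions'])
c=(.431,.3173);y=87.2
z0=q['tool_pos'][2]-.088;t=q['tool_pos']
L=[(c[0],c[1],.012,.099,(0,0,255))]+[(t[0],t[1],z0+.01,.089,(255,0,255))]+[(t[0]+.052*math.cos(a),t[1]+.052*math.sin(a),z0+.03,.0295,(255,0,255)) for a in np.radians([y+45,y+135,y+225,y-45])]
ov('scene',9,(160,180),80,70,9,L,'a'); ov('top',9,(160,175),80,70,9,L,'b')
E
```

```text
[0.4318024  0.31813788 0.16626332] [-9.01127289e+01 -8.03946547e-02  8.72363575e+01] [ 0.5785311   0.13869885 -4.49268256] [ 0.03773499 -0.13213543  0.0280272 ] [ 5.29186804e-01  6.90453717e-02  1.48364146e+00  1.01688745e-04
  1.58649138e+00 -9.93371764e-01]
```

View pics/a.png

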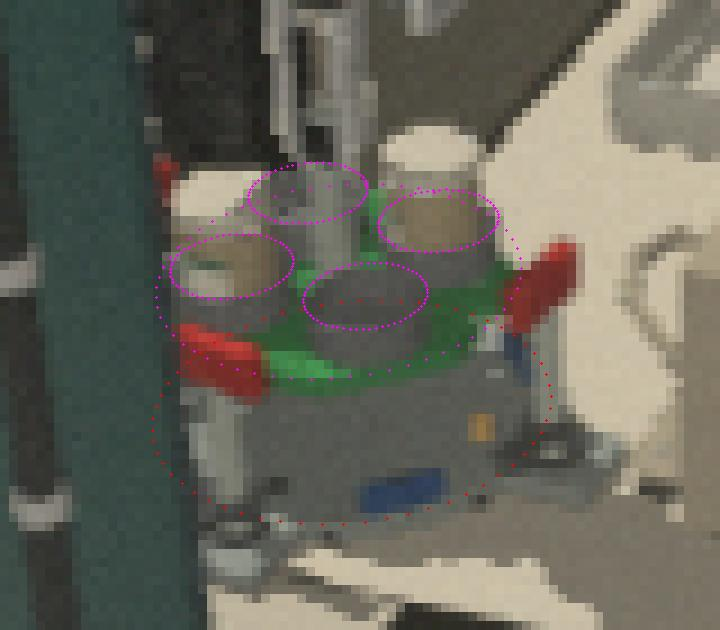

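View pics/b.png

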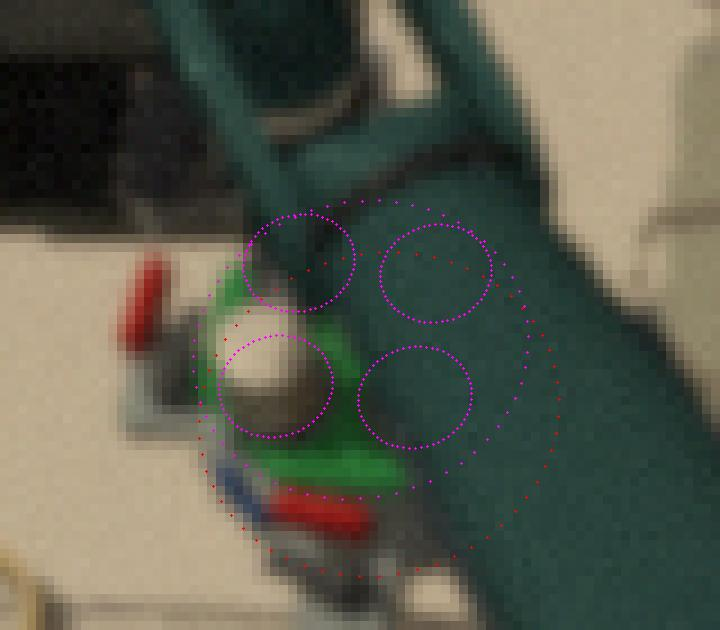

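Request:
step_arm(commands=[{"xyz": [0, 0, -0.01], "twist": [0, 0, 0]}, {"xyz": [0, 0, -0.025], "twist": [0, 0, 0]}, {"xyz": [0, 0, -0.038], "twist": [0, 0, 0]}, {"xyz": [0, 0, -0.045], "twist": [0, 0, 0]}, {"xyz": [0, 0, -0.048], "twist": [0, 0, 0]}, {"xyz": [0, 0, -0.05], "twist": [0, 0, 0]}, {"xyz": [0, 0, -0.052], "twist": [0, 0, 0]}, {"xyz": [0, 0, -0.054], "twist": [0, 0, 0]}, {"xyz": [0, 0, -0.056], "twist": [0, 0, 0]}, {"xyz": [0, 0, -0.056], "twist": [0, 0, 0]}])

```text
time: 24.7
tool_pos: [0.4312, 0.3178, 0.109]
ee_rot: [-1.571, -0.0, 1.523]
wrist_force: [0.1, -0.3, -5.6]
width: 0.0177
```

Request:
step_arm(commands=[{"xyz": [0, 0, -0.002], "twist": [0, 0, 0]}, {"xyz": [0, 0, -0.004], "twist": [0, 0, 0]}, {"xyz": [0, 0, -0.006], "twist": [0, 0, 0]}, {"xyz": [0, 0, -0.0075], "twist": [0, 0, 0]}, {"xyz": [0, 0, -0.0085], "twist": [0, 0, 0]}, {"xyz": [0, 0, -0.009], "twist": [0, 0, 0]}, {"xyz": [0, 0, -0.009], "twist": [0, 0, 0]}])

```text
time: 25.28
tool_pos: [0.4311, 0.3178, 0.1]
ee_rot: [-1.571, -0.0, 1.523]
wrist_force: [-0.4, -0.1, -4.7]
width: 0.0178
```

Request:
step_arm(commands=[{"xyz": [0, 0, -0.0005], "twist": [0, 0, 0]}, {"xyz": [0, 0, -0.001], "twist": [0, 0, 0]}, {"xyz": [0, 0, -0.0015], "twist": [0, 0, 0]}, {"xyz": [0, 0, -0.0015], "twist": [0, 0, 0]}])

```text
time: 25.62
tool_pos: [0.4313, 0.3179, 0.0998]
ee_rot: [-1.572, -0.001, 1.523]
wrist_force: [-2.5, -2.8, 2.4]
width: 0.018
```

Request:
step_arm(commands=[{"xyz": [0, 0, 0], "twist": [0, 0, 0]}, {"xyz": [0, 0, 0], "twist": [0, 0, 0]}, {"xyz": [0, 0, 0], "twist": [0, 0, 0]}, {"xyz": [0, 0, 0], "twist": [0, 0, 0]}, {"xyz": [0, 0, 0], "twist": [0, 0, 0]}, {"xyz": [0, 0, 0], "twist": [0, 0, 0]}, {"xyz": [0, 0, 0.02], "twist": [0, 0, 0]}, {"xyz": [0, 0, 0.05], "twist": [0, 0, 0]}, {"xyz": [0, 0, 0.09], "twist": [0, 0, 0]}, {"xyz": [0, 0, 0.13], "twist": [0, 0, 0]}, {"xyz": [0, 0, 0.15], "twist": [0, 0, 0]}, {"xyz": [0, 0, 0.15], "twist": [0, 0, 0]}], fingers=0)

```text
time: 26.62
tool_pos: [0.4334, 0.3192, 0.2557]
ee_rot: [-1.581, -0.007, 1.523]
wrist_force: [0.8, 0.4, 1.4]
width: 0.0928
```

```bash
python3 - <<'E'
from ov import *
for n in('scene','top'): snap(n,10)
q=robot.get_obs();print(q['tool_pos'],np.degrees(q['ee_rot']),q['wrist_force'])
c=(.4312,.3175);y=87.2
L=[(c[0]+.052*math.cos(a),c[1]+.052*math.sin(a),.042,.0295,(255,0,255)) for a in np.radians([y+45,y+135,y+225,y-45])]
ov('scene',10,(160,180),80,70,9,L,'a'); ov('top',10,(160,175),80,70,9,L,'b')
E
```

```text
[0.43154547 0.31801435 0.24924256] [-9.01030161e+01 -7.11111135e-02  8.72381145e+01] [-0.87107425 -0.03768497 -1.26462088]
```

View pics/a.png

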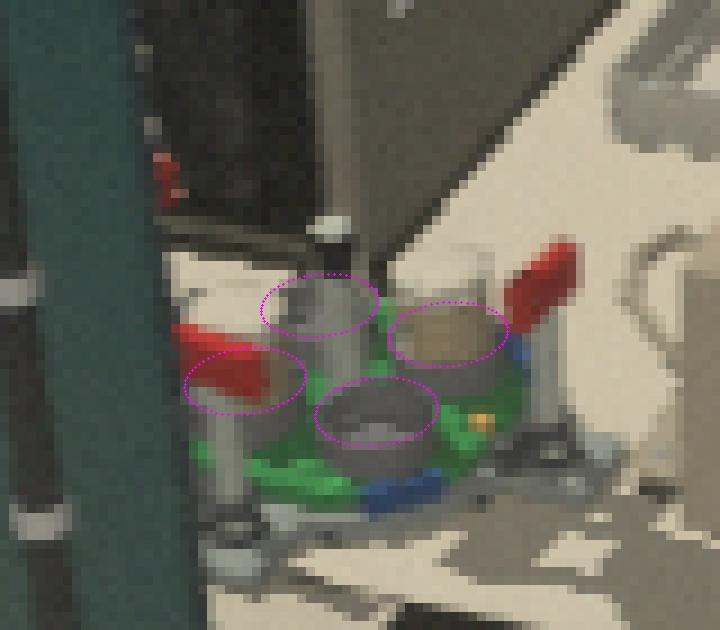

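View pics/b.png

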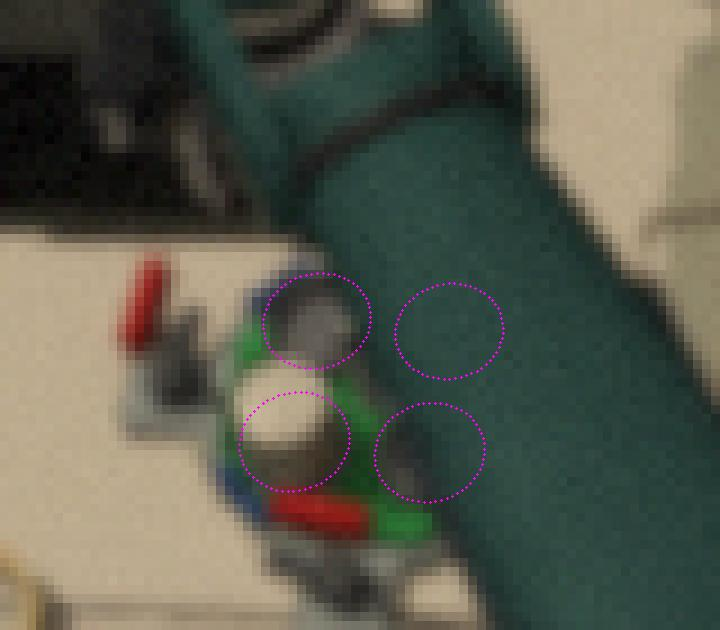

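```bash
python3 - <<'E'
from ov import *
np.set_printoptions(precision=4,suppress=True)
p,d=load('top',0);C=cloud('top',d);ps,ds=load('scene',8);S=cloud('scene',ds)
for nm,X,D in(('top',C,d),('scene',S,ds)):
    print(nm)
    for lo,hi in((.03,.06),(.06,.1),(.1,.14),(.14,.17),(.17,.2),(.2,.25),(.25,.3),(.3,.4)):
        m=(X[...,2]>lo)&(X[...,2]<hi)&(X[...,0]>0.33)&(X[...,0]<0.55)&(X[...,1]>0)&(X[...,1]<.19)&(D>0)
        Q=X[m]
        if len(Q): print(lo,len(Q),'y95,max',np.percentile(Q[:,1],[95,99,100]),'x min at y>.1',Q[Q[:,1]>.1][:,0].min() if (Q[:,1]>.1).any() else None)
    m=(X[...,2]>.08)&(X[...,2]<.3)&(X[...,0]>0.48)&(X[...,0]<0.75)&(X[...,1]>.34)&(X[...,1]<.6)&(D>0)
    Q=X[m]; print('chiller x',np.percentile(Q[:,0],[0,1,5,20]),'z',np.percentile(Q[:,2],[50,95]))
# handle bars
for n,t in(('top',0),('scene',8)):
    p,d=load(n,t); hsv=cv2.cvtColor(p,cv2.COLOR_RGB2HSV);H,Sx=hsv[...,0],hsv[...,1]
    m=(((H<8)|(H>170))&(Sx>100)).astype(np.uint8); m[:200]=0;m[:,:172]=0;m[250:]=0;m[:,240:]=0
    k,l,st,ce=cv2.connectedComponentsWithStats(m)
    for i in range(1,k):
        if st[i,4]<15: continue
        ys,xs=np.nonzero(l==i);P=plane(n,np.c_[xs,ys],.118)[:,:2];mu=P.mean(0);w,v=np.linalg.eigh(np.cov((P-mu).T)); print(n,mu,np.degrees(np.arctan2(v[1,1],v[0,1])),np.sqrt(w*12))
E
```

```text
top
0.03 11 y95,max [0.1644 0.1647 0.1647] x min at y>.1 0.3774446701748838
0.06 36 y95,max [0.1579 0.1639 0.167 ] x min at y>.1 0.3783268748481533
0.1 55 y95,max [0.1704 0.1725 0.173 ] x min at y>.1 0.37825750715737383
0.14 100 y95,max [0.1133 0.1229 0.1238] x min at y>.1 0.38018812002014013
0.17 135 y95,max [0.1145 0.1212 0.1231] x min at y>.1 0.381591983465222
0.2 50 y95,max [0.1043 0.1203 0.1228] x min at y>.1 0.499172385314132
0.25 167 y95,max [0.1287 0.1346 0.1378] x min at y>.1 0.4956673510602195
0.3 517 y95,max [0.114  0.1323 0.1368] x min at y>.1 0.5037184988623058
chiller x [0.5194 0.5245 0.5301 0.5371] z [0.2229 0.2721]
scene
0.03 140 y95,max [0.1085 0.1136 0.1162] x min at y>.1 0.37332112197911627
0.06 221 y95,max [0.1303 0.1623 0.1671] x min at y>.1 0.3705784000721531
0.1 257 y95,max [0.1637 0.1695 0.1714] x min at y>.1 0.37119525008417287
0.14 492 y95,max [0.1082 0.1132 0.1216] x min at y>.1 0.3758748822908483
0.17 166 y95,max [0.1017 0.1155 0.1169] x min at y>.1 0.40379740938790076
0.2 177 y95,max [0.0974 0.1033 0.1143] x min at y>.1 0.4991545584045456
0.25 239 y95,max [0.1263 0.135  0.1366] x min at y>.1 0.4926972981034928
0.3 392 y95,max [0.1151 0.1339 0.1372] x min at y>.1 0.49485349683346364
chiller x [0.5131 0.5204 0.5246 0.5309] z [0.1642 0.2234]
top [0.4347 0.4294] 176.48222014697745 [0.0181 0.051 ]
top [0.4241 0.2069] 173.1218890556754 [0.0155 0.0524]
top [0.3206 0.3231] 76.39608244368826 [0.0219 0.0505]
scene [0.4133 0.2001] -174.9377496241635 [0.0234 0.0695]
scene [0.3087 0.3154] 56.035614906615784 [0.0298 0.0621]
```

```bash
python3 - <<'E'
from ov import *
crop('scene',8,195,315,130,250,5,'a');crop('top',0,195,315,120,240,5,'b')
E
```

```text
(no output)
```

View pics/a.png

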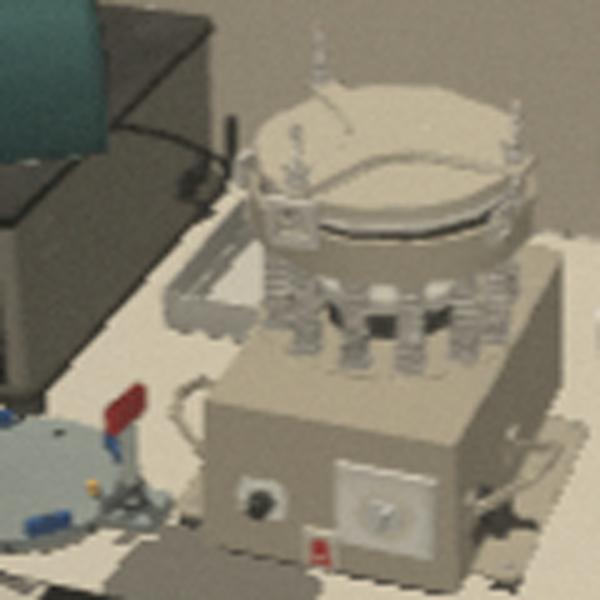

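View pics/b.png

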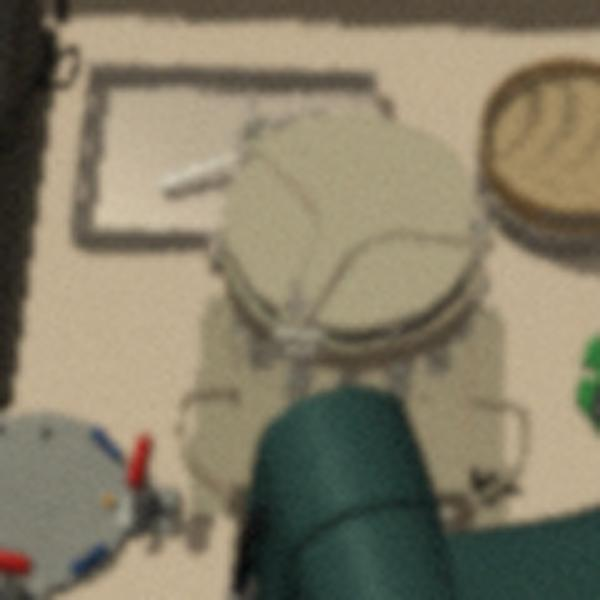

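```bash
python3 - <<'E'
from ov import *
np.set_printoptions(precision=4,suppress=True)
for n,t in(('top',0),('scene',8)):
    p,d=load(n,t);X=cloud(n,d)
    m=(X[...,0]>.4)&(X[...,0]<.48)&(X[...,1]>.07)&(X[...,1]<.11)&(X[...,2]>.12)&(X[...,2]<.26)&(d>0)
    Q=X[m];print(n,'boxtop',len(Q),np.percentile(Q[:,2],[5,25,50,75,95,100]))
    m=(X[...,1]>.128)&(X[...,1]<.185)&(X[...,2]>.03)&(X[...,2]<.3)&(X[...,0]>.3)&(X[...,0]<.6)&(d>0)
    Q=X[m];print('loop',len(Q),Q.min(0),Q.max(0)); print(Q[np.argsort(Q[:,0])][::3])
    m=(X[...,0]>.49)&(X[...,0]<.62)&(X[...,1]>.38)&(X[...,1]<.52)&(X[...,2]>.1)&(X[...,2]<.3)&(d>0)
    Q=X[m]; Q=Q[np.argsort(Q[:,0])]; print('chiller',len(Q),Q[:6])
    for lo in np.arange(.1,.3,.02):
        R=Q[(Q[:,2]>lo)&(Q[:,2]<lo+.02)]
        if len(R):print(lo,len(R),R[:,0].min(),np.median(R[:,0]))
E
```

```text
top boxtop 79 [0.1625 0.1669 0.1699 0.1722 0.1769 0.184 ]
loop 73 [0.4105 0.1284 0.0305] [0.5713 0.173  0.2982]
[[0.4105 0.1321 0.1022]
 [0.4155 0.1372 0.1024]
 [0.418  0.1371 0.1081]
 [0.4213 0.1471 0.1008]
 [0.4249 0.1467 0.1147]
 [0.4267 0.1518 0.1106]
 [0.433  0.1613 0.1184]
 [0.4414 0.1669 0.112 ]
 [0.4474 0.1669 0.1211]
 [0.4565 0.1721 0.1238]
 [0.4656 0.1683 0.117 ]
 [0.4826 0.1389 0.0345]
 [0.4926 0.1702 0.1173]
 [0.4991 0.1663 0.1059]
 [0.5043 0.1667 0.1063]
 [0.5103 0.1671 0.1056]
 [0.5127 0.1533 0.0923]
 [0.5174 0.1437 0.0945]
 [0.5202 0.1395 0.0797]
 [0.5234 0.1346 0.0844]
 [0.5327 0.1327 0.2881]
 [0.5372 0.1326 0.2976]
 [0.5423 0.1284 0.2982]
 [0.5467 0.1334 0.2912]
 [0.5713 0.1302 0.2949]]
chiller 829 [[0.5194 0.4515 0.2301]
 [0.5212 0.4447 0.2188]
 [0.5219 0.4403 0.218 ]
 [0.5224 0.4886 0.2317]
 [0.5231 0.3845 0.2195]
 [0.5232 0.4956 0.2211]]
0.1 60 0.5298346283739858 0.5365044050123777
0.12000000000000001 55 0.5300750388732843 0.5370317478631685
0.14 50 0.530051540269129 0.5358886440465286
0.16000000000000003 62 0.5264031797933691 0.5362448970550528
0.1800000000000000
[... 758 characters left out ...]
4 0.1599 0.1075]
 [0.5039 0.1574 0.0949]
 [0.5077 0.1589 0.0976]
 [0.5289 0.1321 0.2904]
 [0.5314 0.1329 0.2986]
 [0.5413 0.1326 0.2844]
 [0.5447 0.1289 0.2977]]
chiller 569 [[0.5131 0.3929 0.2171]
 [0.5147 0.4648 0.2146]
 [0.5149 0.4241 0.2161]
 [0.5153 0.4341 0.2193]
 [0.5171 0.405  0.2181]
 [0.5176 0.4401 0.2223]]
0.1 62 0.5212927097538568 0.5334313490943552
0.12000000000000001 66 0.5241965443730657 0.5325874462393807
0.14 70 0.5207923432009508 0.5316208121384381
0.16000000000000003 66 0.5218746260924397 0.5329313453536475
0.18000000000000002 68 0.5231829557722992 0.5306394455957482
0.2 104 0.5130693197500081 0.5310499988662836
0.22000000000000003 133 0.5176261875817183 0.5621641953117013
```

Request:
step_arm(commands=[{"xyz": [-0.008, 0, 0], "twist": [0, 0, -5]}, {"xyz": [-0.016, 0, 0], "twist": [0, 0, -12]}, {"xyz": [-0.026, 0, 0], "twist": [0, 0, -19]}, {"xyz": [-0.036, 0.001, 0], "twist": [0, 0, -26]}, {"xyz": [-0.046, 0.002, 0], "twist": [0, 0, -33]}, {"xyz": [-0.056, 0.003, 0], "twist": [0, 0, -40]}, {"xyz": [-0.066, 0.004, 0], "twist": [0, 0, -47]}, {"xyz": [-0.076, 0.005, 0], "twist": [0, 0, -54]}, {"xyz": [-0.086, 0.005, 0], "twist": [0, 0, -61]}, {"xyz": [-0.096, 0.005, 0], "twist": [0, 0, -68]}, {"xyz": [-0.104, 0.005, 0], "twist": [0, 0, -75]}, {"xyz": [-0.11, 0.005, 0], "twist": [0, 0, -82]}])

```text
time: 27.72
tool_pos: [0.3196, 0.3221, 0.2456]
ee_rot: [-1.574, 0.004, 0.086]
wrist_force: [0.7, -0.5, 0.7]
width: 0.0942
```

Request:
step_arm(commands=[{"xyz": [-0.002, 0, 0], "twist": [0, 0, -7]}, {"xyz": [-0.002, 0, -0.02], "twist": [0, 0, -12]}, {"xyz": [-0.002, 0, -0.05], "twist": [0, 0, -12]}, {"xyz": [-0.002, 0, -0.08], "twist": [0, 0, -12]}, {"xyz": [-0.002, 0, -0.1], "twist": [0, 0, -12]}, {"xyz": [-0.002, 0, -0.1], "twist": [0, 0, -12]}, {"xyz": [-0.002, 0, -0.1], "twist": [0, 0, -12]}])

```text
time: 28.3
tool_pos: [0.3176, 0.3216, 0.1456]
ee_rot: [-1.575, 0.005, -0.118]
wrist_force: [-0.4, -0.3, 0.2]
width: 0.0941
```

```bash
python3 - <<'E'
from ov import *
for n in('scene','top'): snap(n,11)
q=robot.get_obs();print(q['tool_pos'],np.degrees(q['ee_rot']),q['wrist_force'],np.degrees(q['joint_positions']))
crop('scene',11,160,250,160,250,6.5,'a')
E
```

```text
[0.31944436 0.32301528 0.14910107] [-8.99714896e+01 -3.13902638e-02 -6.76254302e+00] [-0.31765129  0.04906816  0.55040353] [ 3.81629565e+01 -6.12685123e+00  9.68844148e+01 -1.98146506e-03
  8.92000776e+01  4.49255186e+01]
```

View pics/a.png

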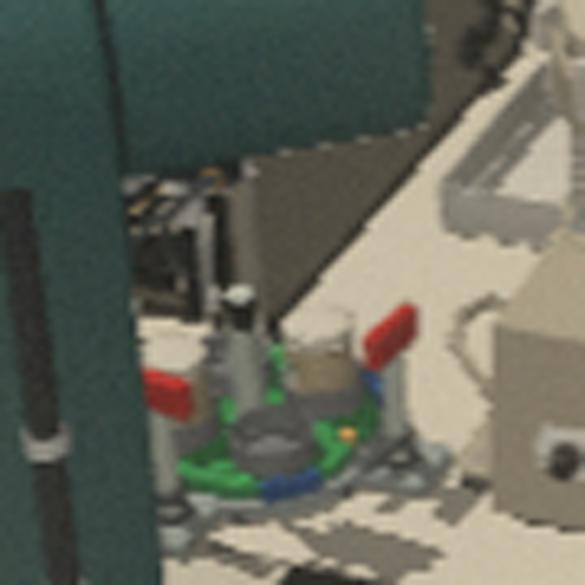

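Request:
step_arm(commands=[{"xyz": [0, 0, -0.012], "twist": [0, 0, 0]}, {"xyz": [0, 0, -0.026], "twist": [0, 0, 0]}, {"xyz": [0, 0, -0.038], "twist": [0, 0, 0]}, {"xyz": [0, 0, -0.044], "twist": [0, 0, 0]}, {"xyz": [0, 0, -0.044], "twist": [0, 0, 0]}, {"xyz": [0, 0, -0.044], "twist": [0, 0, 0]}])

```text
time: 28.9
tool_pos: [0.3194, 0.323, 0.1049]
ee_rot: [-1.57, -0.0, -0.118]
wrist_force: [0.9, -0.6, -0.3]
width: 0.0939
```

Request:
step_arm(commands=[{"xyz": [0, 0, 0], "twist": [0, 0, 0]}, {"xyz": [0, 0, 0], "twist": [0, 0, 0]}, {"xyz": [0, 0, 0], "twist": [0, 0, 0]}, {"xyz": [0, 0, 0], "twist": [0, 0, 0]}, {"xyz": [0, 0, 0], "twist": [0, 0, 0]}, {"xyz": [0, 0, 0], "twist": [0, 0, 0]}, {"xyz": [0, 0, 0], "twist": [0, 0, 0]}, {"xyz": [0, 0, 0], "twist": [0, 0, 0]}, {"xyz": [0, 0, 0], "twist": [0, 0, 0]}, {"xyz": [0, 0, 0], "twist": [0, 0, 0]}, {"xyz": [0, 0, 0], "twist": [0, 0, 0]}, {"xyz": [0, 0, 0], "twist": [0, 0, 0]}], fingers=255)

```text
time: 29.9
tool_pos: [0.3193, 0.3228, 0.1045]
ee_rot: [-1.571, -0.0, -0.118]
wrist_force: [3.8, -0.5, -0.5]
width: 0.0174
```

```bash
python3 - <<'E'
from bench import robot
q=robot.get_obs();print(q['tool_pos'],q['ee_rot'],q['wrist_force'],q['wrist_torque'])
E
```

```text
[0.31925099 0.3227592  0.10446209] [-1.57085282e+00 -3.23452006e-04 -1.18010361e-01] [ 3.78654717 -0.53433579 -0.51888484] [-0.17795705 -0.87371256  0.03228722]
```

Request:
step_arm(commands=[{"xyz": [0, 0, 0], "twist": [0, 0, 0]}, {"xyz": [0, 0, 0], "twist": [0, 0, 0]}, {"xyz": [0, 0, 0], "twist": [0, 0, 0]}, {"xyz": [0, 0, 0], "twist": [0, 0, 0]}])

```text
time: 30.23
tool_pos: [0.3203, 0.3227, 0.1046]
ee_rot: [-1.571, -0.002, -0.119]
wrist_force: [5.2, 0.5, -2.9]
width: 0.0143
```

```bash
python3 - <<'E'
from ov import *
q=robot.get_obs();print(q['tool_pos'],q['ee_rot'],q['wrist_force'],q['wrist_torque'],q['width'])
for n in('scene','top'): snap(n,12)
crop('scene',12,160,250,160,250,6.5,'a');crop('top',12,160,250,170,260,6.5,'b')
E
```

```text
[0.32025712 0.32267198 0.10456749] [-1.57062498 -0.00239209 -0.11850745] [ 5.15549981  0.50070073 -2.88380517] [-0.12964412 -0.99287648 -0.02196621] 0.014337645093441698
```

View pics/a.png

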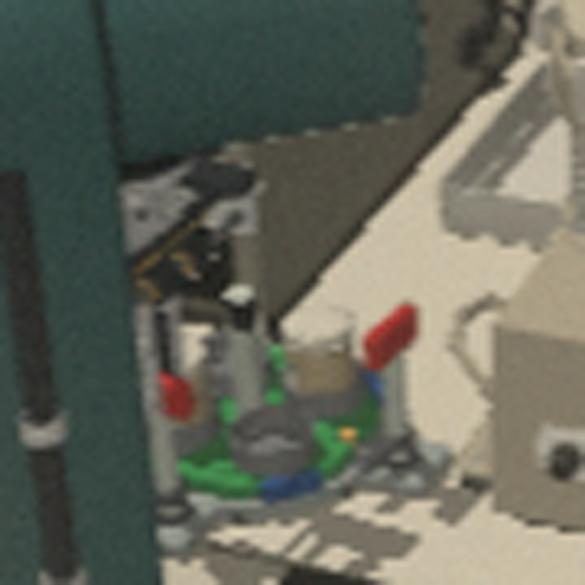

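View pics/b.png

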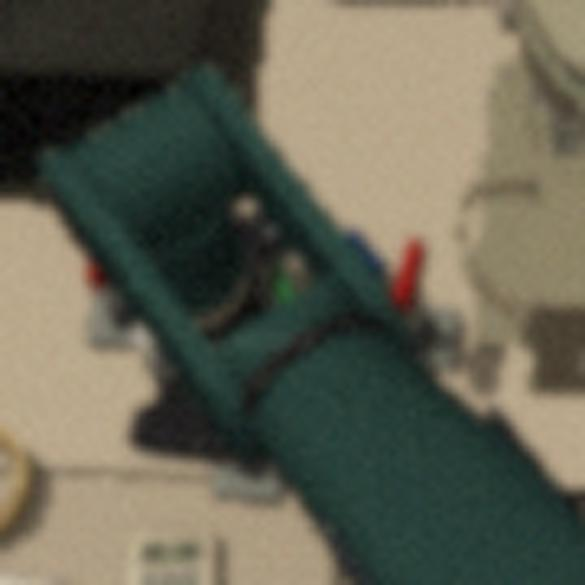

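Request:
step_arm(commands=[{"xyz": [0.001, 0, 0], "twist": [0, 0, -3]}, {"xyz": [0.001, 0, 0], "twist": [0, 0, -7]}, {"xyz": [0.001, 0, 0], "twist": [0, 0, -11]}, {"xyz": [0.001, 0, 0], "twist": [0, 0, -15]}, {"xyz": [0.001, 0, 0], "twist": [0, 0, -19]}, {"xyz": [0.001, 0, 0], "twist": [0, 0, -23]}, {"xyz": [0.001, 0, 0], "twist": [0, 0, -27]}, {"xyz": [0.001, 0, 0], "twist": [0, 0, -31]}, {"xyz": [0.001, 0, 0], "twist": [0, 0, -35]}, {"xyz": [0.001, 0, 0], "twist": [0, 0, -39]}, {"xyz": [0.001, 0, 0], "twist": [0, 0, -42]}, {"xyz": [0.001, 0, 0], "twist": [0, 0, -43]}])

```text
time: 31.33
tool_pos: [0.3198, 0.323, 0.1046]
ee_rot: [-1.571, 0.001, -0.87]
wrist_force: [1.2, 0.4, -0.8]
width: 0.0144
```

```bash
python3 - <<'E'
from bench import robot
q=robot.get_obs();print(q['tool_pos'],q['ee_rot'],q['wrist_force'],q['wrist_torque'],q['width'])
E
```

```text
[0.31982461 0.32295522 0.10458199] [-1.57112893e+00  6.16045122e-04 -8.69664196e-01] [ 1.19472152  0.35870003 -0.78085259] [-0.00660611 -0.29074798  0.05468602] 0.014353261483447982
```

Request:
step_arm(commands=[{"xyz": [0, 0, 0], "twist": [0, 0, -4]}, {"xyz": [0, 0, 0], "twist": [0, 0, -8]}, {"xyz": [0, 0, 0], "twist": [0, 0, -12]}, {"xyz": [0, 0, 0], "twist": [0, 0, -16]}, {"xyz": [0, 0, 0], "twist": [0, 0, -20]}, {"xyz": [0, 0, 0], "twist": [0, 0, -24]}, {"xyz": [0, 0, 0], "twist": [0, 0, -28]}, {"xyz": [0, 0, 0], "twist": [0, 0, -32]}, {"xyz": [0, 0, 0], "twist": [0, 0, -36]}, {"xyz": [0, 0, 0], "twist": [0, 0, -39]}, {"xyz": [0, 0, 0], "twist": [0, 0, -41]}, {"xyz": [0, 0, 0], "twist": [0, 0, -42]}])

```text
time: 32.33
tool_pos: [0.3196, 0.3235, 0.1046]
ee_rot: [-1.572, 0.001, -1.602]
wrist_force: [0.2, 2.0, -0.7]
width: 0.0137
```

```bash
python3 - <<'E'
from bench import robot
q=robot.get_obs();print(q['tool_pos'],q['ee_rot'],q['wrist_force'],q['wrist_torque'],q['width'])
E
```

```text
[0.31962754 0.32348056 0.10456107] [-1.57192277e+00  1.35415933e-03 -1.60165335e+00] [ 0.184461    1.99575499 -0.7496535 ] [ 0.37130399 -0.13808542  0.07601996] 0.013655278053440164
```

Request:
step_arm(commands=[{"xyz": [0, 0, 0], "twist": [0, 0, -1]}, {"xyz": [0, 0, 0], "twist": [0, 0, -2]}, {"xyz": [0, 0, 0], "twist": [0, 0, -3]}, {"xyz": [0, 0, 0], "twist": [0, 0, -3]}, {"xyz": [0, 0, 0], "twist": [0, 0, -3]}])

```text
time: 32.75
tool_pos: [0.3194, 0.3235, 0.1046]
ee_rot: [-1.573, 0.001, -1.653]
wrist_force: [-3.4, 4.8, 0.5]
width: 0.0141
```

```bash
python3 - <<'E'
from bench import robot
q=robot.get_obs();print(q['tool_pos'],q['ee_rot'],q['wrist_force'],q['wrist_torque'],q['width'])
E
```

```text
[0.3193649  0.32345185 0.10456044] [-1.57257688e+00  1.15774403e-03 -1.65306766e+00] [-3.36742907  4.75977019  0.50607861] [0.83716883 0.57520627 0.43477594] 0.014072067915030715
```

Request:
step_arm(commands=[{"xyz": [0, 0, 0], "twist": [0, 0, 1]}, {"xyz": [0, 0, 0], "twist": [0, 0, 1]}, {"xyz": [0, 0, 0], "twist": [0, 0, 1]}, {"xyz": [0, 0, 0], "twist": [0, 0, 1]}, {"xyz": [0, 0, 0], "twist": [0, 0, 1]}, {"xyz": [0, 0, 0], "twist": [0, 0, 1]}, {"xyz": [0, 0, 0.02], "twist": [0, 0, 1]}, {"xyz": [0, 0, 0.05], "twist": [0, 0, 1]}, {"xyz": [0, 0, 0.09], "twist": [0, 0, 1]}, {"xyz": [0, 0, 0.1], "twist": [0, 0, 1]}, {"xyz": [0, 0, 0.1], "twist": [0, 0, 1]}], fingers=0)

```text
time: 33.67
tool_pos: [0.3221, 0.3241, 0.2089]
ee_rot: [-1.564, 0.006, -1.637]
wrist_force: [-0.4, 0.3, 0.2]
width: 0.0839
```

```bash
python3 - <<'E'
from ov import *
for n in('scene','top'): snap(n,13)
q=robot.get_obs();print(q['tool_pos'],np.degrees(q['ee_rot']))
crop('scene',13,160,250,160,250,6,'a');crop('top',13,160,250,170,260,6,'b')
cv2.imwrite('pics/d.png',np.hstack([cv2.imread('pics/a.png'),cv2.imread('pics/b.png')])[:, :1080:1]);
x=cv2.imread('pics/d.png');cv2.imwrite('pics/d.png',cv2.resize(x,(800,400)))
E
```

```text
[0.32007256 0.32259077 0.20385798] [-9.00108280e+01 -2.93499298e-02 -9.37706132e+01]
```

View pics/d.png

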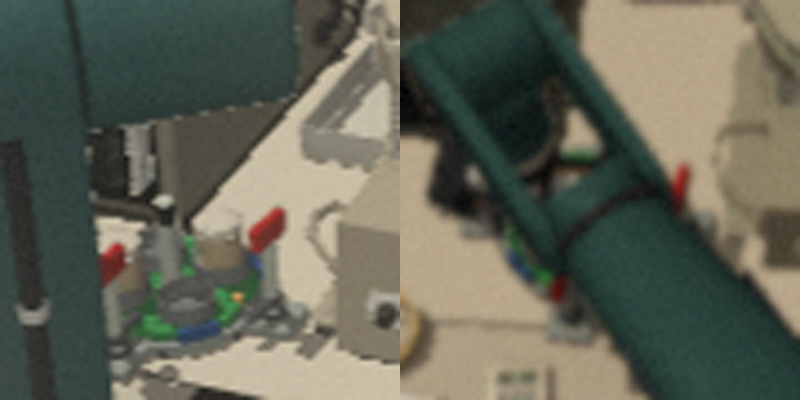

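Request:
step_arm(commands=[{"xyz": [0.005, 0, 0.005], "twist": [0, 0, 6]}, {"xyz": [0.01, 0, 0.01], "twist": [0, 0, 13]}, {"xyz": [0.015, 0, 0.015], "twist": [0, 0, 20]}, {"xyz": [0.02, 0, 0.02], "twist": [0, 0, 27]}, {"xyz": [0.025, 0, 0.02], "twist": [0, 0, 34]}, {"xyz": [0.03, 0, 0.02], "twist": [0, 0, 41]}, {"xyz": [0.035, 0, 0.02], "twist": [0, 0, 48]}, {"xyz": [0.04, 0, 0.02], "twist": [0, 0, 55]}, {"xyz": [0.045, 0, 0.02], "twist": [0, 0, 62]}, {"xyz": [0.05, 0, 0.02], "twist": [0, 0, 69]}, {"xyz": [0.05, 0, 0.02], "twist": [0, 0, 76]}, {"xyz": [0.05, 0, 0.02], "twist": [0, 0, 83]}], fingers=174)

```text
time: 34.77
tool_pos: [0.3693, 0.3219, 0.221]
ee_rot: [-1.575, 0.004, -0.182]
wrist_force: [0.4, 0.1, 0.5]
width: 0.0299
```

Request:
step_arm(commands=[{"xyz": [0.005, -0.005, 0], "twist": [0, 0, 7]}, {"xyz": [0.01, -0.01, 0], "twist": [0, 0, 14]}, {"xyz": [0.015, -0.02, 0], "twist": [0, 0, 21]}, {"xyz": [0.02, -0.03, 0], "twist": [0, 0, 28]}, {"xyz": [0.025, -0.04, 0], "twist": [0, 0, 35]}, {"xyz": [0.03, -0.05, 0], "twist": [0, 0, 42]}, {"xyz": [0.035, -0.06, 0], "twist": [0, 0, 49]}, {"xyz": [0.04, -0.07, 0], "twist": [0, 0, 56]}, {"xyz": [0.045, -0.08, 0], "twist": [0, 0, 63]}, {"xyz": [0.05, -0.085, 0], "twist": [0, 0, 70]}, {"xyz": [0.053, -0.09, 0], "twist": [0, 0, 77]}, {"xyz": [0.055, -0.095, 0], "twist": [0, 0, 84]}])

```text
time: 35.77
tool_pos: [0.4243, 0.2268, 0.2211]
ee_rot: [-1.566, 0.004, 1.284]
wrist_force: [-0.4, 0.4, 0.1]
width: 0.03
```

```bash
python3 - <<'E'
from ov import *
for n in('scene','top'): snap(n,14)
q=robot.get_obs();print(q['tool_pos'],np.degrees(q['ee_rot']),q['width'],np.degrees(q['joint_positions']))
crop('scene',14,160,280,150,250,5,'a');crop('top',14,160,260,170,260,6,'b')
E
```

```text
[0.4243096  0.22672231 0.22145791] [-89.76955796   0.20180295  73.14827276] 0.029517407062614565 [ 2.13719149e+01 -3.69636074e+00  8.64190132e+01 -1.60942548e-02
  9.75832447e+01 -5.17780334e+01]
```

View pics/a.png

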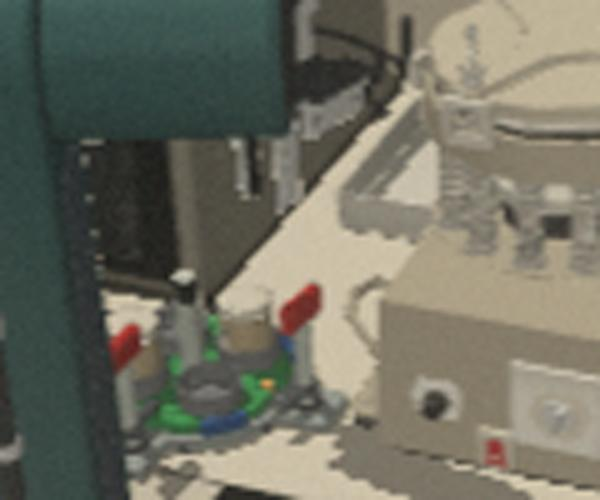

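Request:
step_arm(commands=[{"xyz": [0.001, -0.01, 0], "twist": [0, 0, 5]}, {"xyz": [0.0015, -0.021, 0], "twist": [0, 0, 10]}, {"xyz": [0.0015, -0.021, -0.02], "twist": [0, 0, 10]}, {"xyz": [0.0015, -0.021, -0.045], "twist": [0, 0, 10]}, {"xyz": [0.0015, -0.021, -0.065], "twist": [0, 0, 10]}, {"xyz": [0.0015, -0.021, -0.075], "twist": [0, 0, 10]}, {"xyz": [0.0015, -0.021, -0.08], "twist": [0, 0, 10]}, {"xyz": [0.0015, -0.021, -0.08], "twist": [0, 0, 10]}])

```text
time: 36.53
tool_pos: [0.4256, 0.2066, 0.1427]
ee_rot: [-1.568, 0.001, 1.452]
wrist_force: [-0.5, 0.6, -0.7]
width: 0.0294
```

```bash
python3 - <<'E'
from ov import *
for n in('scene','top'): snap(n,15)
q=robot.get_obs();print(q['tool_pos'],np.degrees(q['ee_rot']),q['width'],q['wrist_force'])
crop('scene',15,180,260,160,240,7,'a')
E
```

```text
[0.42702387 0.20707584 0.14514634] [-9.00492244e+01 -3.15917375e-02  8.32044691e+01] 0.02987679351066149 [ 0.82378998 -0.18958799  0.39530554]
```

View pics/a.png

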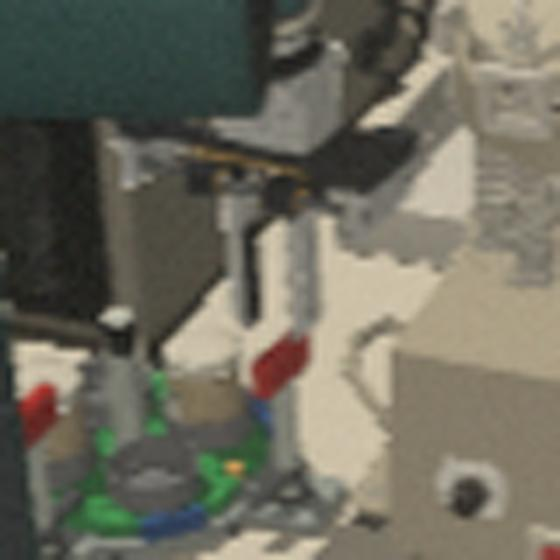

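Request:
step_arm(commands=[{"xyz": [-0.001, -0.0015, -0.008], "twist": [0, 0, 0]}, {"xyz": [-0.001, -0.0015, -0.018], "twist": [0, 0, 0]}, {"xyz": [-0.001, -0.0015, -0.028], "twist": [0, 0, 0]}, {"xyz": [-0.001, -0.0015, -0.035], "twist": [0, 0, 0]}, {"xyz": [-0.001, -0.0015, -0.039], "twist": [0, 0, 0]}, {"xyz": [-0.001, -0.0015, -0.039], "twist": [0, 0, 0]}, {"xyz": [-0.001, -0.0015, -0.039], "twist": [0, 0, 0]}])

```text
time: 37.22
tool_pos: [0.4255, 0.2052, 0.1051]
ee_rot: [-1.57, 0.0, 1.453]
wrist_force: [0.7, 0.9, 0.4]
width: 0.0297
```

Request:
step_arm(commands=[{"xyz": [0, 0, 0], "twist": [0, 0, 0]}, {"xyz": [0, 0, 0], "twist": [0, 0, 0]}, {"xyz": [0, 0, 0], "twist": [0, 0, 0]}, {"xyz": [0, 0, 0], "twist": [0, 0, 0]}, {"xyz": [0, 0, 0], "twist": [0, 0, 0]}, {"xyz": [0, 0, 0], "twist": [0, 0, 0]}, {"xyz": [0, 0, 0], "twist": [0, 0, 0]}, {"xyz": [0, 0, 0], "twist": [0, 0, 0]}], fingers=255)

```text
time: 37.88
tool_pos: [0.4262, 0.207, 0.1061]
ee_rot: [-1.572, -0.004, 1.453]
wrist_force: [-0.2, 5.0, -1.5]
width: 0.0137
```

```bash
python3 - <<'E'
from bench import robot
q=robot.get_obs();print(q['tool_pos'],q['ee_rot'],q['wrist_force'],q['wrist_torque'],q['width'])
E
```

```text
[0.42618759 0.20700821 0.1061017 ] [-1.57209663 -0.00401919  1.45327798] [-0.18770858  5.03139368 -1.45904023] [ 0.73291575 -0.27602638 -0.09382683] 0.01373009177121187
```

Gripped; the axis seems about 1 mm further +y. Turn clockwise.

Request:
step_arm(commands=[{"xyz": [0, 0.001, 0], "twist": [0, 0, -3]}, {"xyz": [0, 0.001, 0], "twist": [0, 0, -7]}, {"xyz": [0, 0.001, 0], "twist": [0, 0, -11]}, {"xyz": [0, 0.001, 0], "twist": [0, 0, -15]}, {"xyz": [0, 0.001, 0], "twist": [0, 0, -19]}, {"xyz": [0, 0.001, 0], "twist": [0, 0, -23]}, {"xyz": [0, 0.001, 0], "twist": [0, 0, -27]}, {"xyz": [0, 0.001, 0], "twist": [0, 0, -31]}, {"xyz": [0, 0.001, 0], "twist": [0, 0, -35]}, {"xyz": [0, 0.001, 0], "twist": [0, 0, -39]}, {"xyz": [0, 0.001, 0], "twist": [0, 0, -42]}, {"xyz": [0, 0.001, 0], "twist": [0, 0, -43]}])

```text
time: 38.88
tool_pos: [0.4267, 0.2079, 0.1061]
ee_rot: [-1.57, -0.005, 0.701]
wrist_force: [2.9, 4.6, -2.3]
width: 0.0142
```

Request:
step_arm(commands=[{"xyz": [0, 0, 0], "twist": [0, 0, -4]}, {"xyz": [0, 0, 0], "twist": [0, 0, -8]}, {"xyz": [0, 0, 0], "twist": [0, 0, -12]}, {"xyz": [0, 0, 0], "twist": [0, 0, -16]}, {"xyz": [0, 0, 0], "twist": [0, 0, -20]}, {"xyz": [0, 0, 0], "twist": [0, 0, -24]}, {"xyz": [0, 0, 0], "twist": [0, 0, -28]}, {"xyz": [0, 0, 0], "twist": [0, 0, -32]}, {"xyz": [0, 0, 0], "twist": [0, 0, -36]}, {"xyz": [0, 0, 0], "twist": [0, 0, -39]}, {"xyz": [0, 0, 0], "twist": [0, 0, -41]}, {"xyz": [0, 0, 0], "twist": [0, 0, -42]}])

```text
time: 39.88
tool_pos: [0.4277, 0.2082, 0.1061]
ee_rot: [-1.566, -0.005, -0.032]
wrist_force: [5.1, 5.8, -4.6]
width: 0.0134
```

```bash
python3 - <<'E'
from bench import robot
q=robot.get_obs();print(q['tool_pos'],q['ee_rot'],q['wrist_force'],q['wrist_torque'],q['width'])
E
```

```text
[0.42765183 0.20824301 0.10611138] [-1.56631786 -0.00495017 -0.03152805] [ 5.09307091  5.78973834 -4.59990411] [ 0.75300921 -0.78169156  0.07823817] 0.013414754392737637
```

Request:
step_arm(commands=[{"xyz": [0.001, 0.001, 0], "twist": [0, 0, -1]}, {"xyz": [0.001, 0.001, 0], "twist": [0, 0, -2]}, {"xyz": [0.001, 0.001, 0], "twist": [0, 0, -3]}, {"xyz": [0.001, 0.001, 0], "twist": [0, 0, -3]}, {"xyz": [0.001, 0.001, 0], "twist": [0, 0, -3]}])

```text
time: 40.3
tool_pos: [0.4277, 0.2081, 0.1061]
ee_rot: [-1.569, -0.003, -0.082]
wrist_force: [3.4, 3.7, -1.1]
width: 0.0136
```

```bash
python3 - <<'E'
from bench import robot
q=robot.get_obs();print(q['tool_pos'],q['ee_rot'],q['wrist_force'],q['wrist_torque'],q['width'])
E
```

```text
[0.42770748 0.20808893 0.10613019] [-1.56876096 -0.00288206 -0.08222441] [ 3.4491242   3.68058775 -1.14804466] [ 0.64720808 -0.71427243  0.67199877] 0.013598446016107137
```

Request:
step_arm(commands=[{"xyz": [0, 0, 0], "twist": [0, 0, 2]}, {"xyz": [0, 0, 0], "twist": [0, 0, 2]}, {"xyz": [0, 0, 0], "twist": [0, 0, 2]}, {"xyz": [0, 0, 0], "twist": [0, 0, 2]}, {"xyz": [0, 0, 0], "twist": [0, 0, 2]}, {"xyz": [0, 0, 0], "twist": [0, 0, 2]}, {"xyz": [0, 0, 0.02], "twist": [0, 0, 2]}, {"xyz": [0, 0, 0.05], "twist": [0, 0, 2]}, {"xyz": [0, 0, 0.09], "twist": [0, 0, 2]}, {"xyz": [0, 0, 0.1], "twist": [0, 0, 2]}, {"xyz": [0, 0, 0.1], "twist": [0, 0, 2]}], fingers=150)

```text
time: 41.22
tool_pos: [0.4288, 0.208, 0.2099]
ee_rot: [-1.568, -0.008, -0.049]
wrist_force: [-0.3, 0.4, -0.3]
width: 0.0386
```

```bash
python3 - <<'E'
from ov import *
for n in('scene','top'): snap(n,16)
q=robot.get_obs();print(q['tool_pos'],np.degrees(q['ee_rot']),q['width'],q['wrist_force'])
L=[(.4345,.4321,.122,.008,(255,0,0)),(.4315,.3203,.12,.009,(255,0,0)),(.4285,.2085,.122,.008,(255,0,0)),(.3197,.323,.122,.008,(255,0,0))]
ov('scene',16,(165,165),75,75,8,L,'a'); ov('top',16,(160,180),80,65,9,L,'b')
E
```

```text
[0.42648485 0.20718285 0.20486848] [-9.00146854e+01  1.61323533e-02 -2.77471735e+00] 0.03852419766399384 [ 0.57190842 -0.34610077 -0.34206743]
```

View pics/a.png

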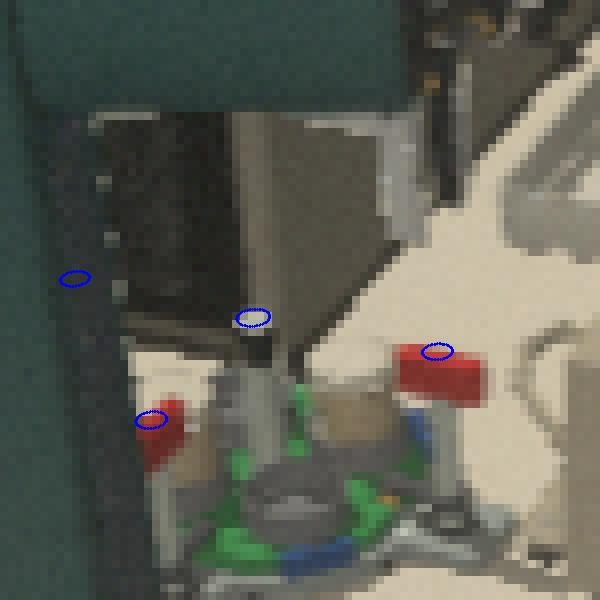

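View pics/b.png

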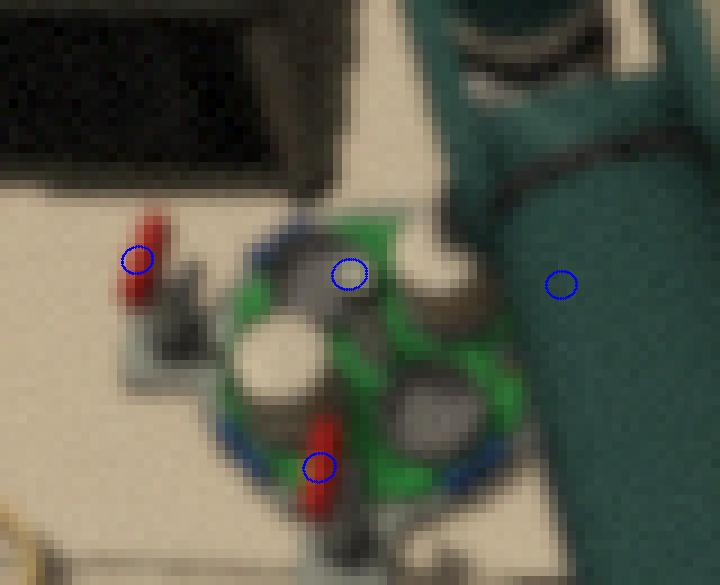

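Request:
step_arm(commands=[{"xyz": [0, 0.01, 0], "twist": [0, 0, 6]}, {"xyz": [0, 0.03, 0], "twist": [0, 0, 13]}, {"xyz": [0, 0.05, 0], "twist": [0, 0, 20]}, {"xyz": [-0.002, 0.07, 0], "twist": [0, 0, 27]}, {"xyz": [-0.004, 0.09, 0], "twist": [0, 0, 34]}, {"xyz": [-0.006, 0.11, 0], "twist": [0, 0, 41]}, {"xyz": [-0.008, 0.13, 0], "twist": [0, 0, 48]}, {"xyz": [-0.01, 0.15, 0], "twist": [0, 0, 55]}, {"xyz": [-0.011, 0.165, 0], "twist": [0, 0, 62]}, {"xyz": [-0.0115, 0.18, 0], "twist": [0, 0, 69]}, {"xyz": [-0.0115, 0.19, 0], "twist": [0, 0, 76]}, {"xyz": [-0.0115, 0.198, 0], "twist": [0, 0, 83]}], fingers=255)

```text
time: 42.32
tool_pos: [0.4138, 0.4054, 0.2017]
ee_rot: [-1.567, 0.004, 1.407]
wrist_force: [0.4, 0.5, 0.1]
width: 0.0004
```

Request:
step_arm(commands=[{"xyz": [0, 0, 0], "twist": [0, 0, 4.8]}, {"xyz": [0, 0, -0.02], "twist": [0, 0, 4.8]}, {"xyz": [0, 0, -0.04], "twist": [0, 0, 4.8]}, {"xyz": [0, 0, -0.055], "twist": [0, 0, 4.8]}, {"xyz": [0, 0, -0.06], "twist": [0, 0, 4.8]}, {"xyz": [0, 0, -0.06], "twist": [0, 0, 4.8]}])

```text
time: 42.82
tool_pos: [0.4132, 0.4037, 0.1409]
ee_rot: [-1.565, 0.006, 1.484]
wrist_force: [-0.3, 0.4, 0.6]
width: 0.0004
```

```bash
python3 - <<'E'
from ov import *
for n in('scene','top'): snap(n,17)
q=robot.get_obs();print(q['tool_pos'],np.degrees(q['ee_rot']),q['width'],q['wrist_force'])
crop('scene',17,110,230,130,230,6,'a');crop('top',17,150,250,170,260,6,'b')
E
```

```text
[0.41487167 0.40499023 0.14472048] [-8.99314498e+01  6.17283937e-02  8.50314713e+01] 0.000145169300288631 [ 0.25487882 -0.03892     1.11047706]
```

View pics/a.png

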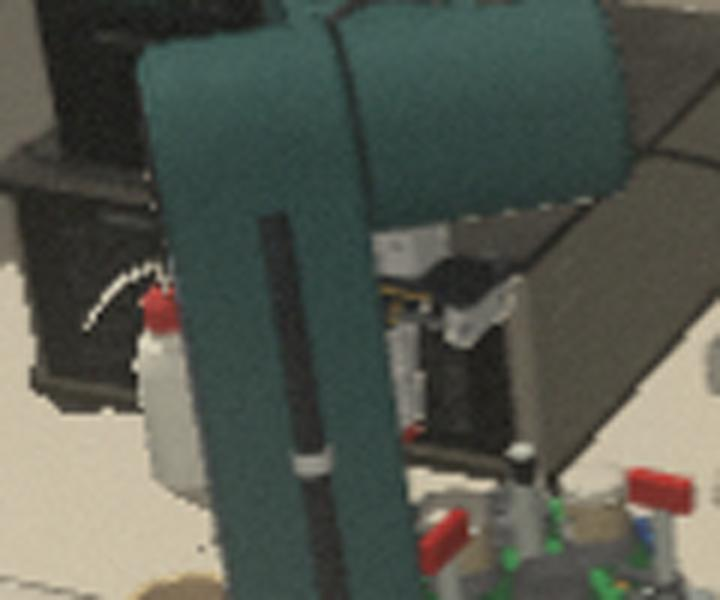

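View pics/b.png

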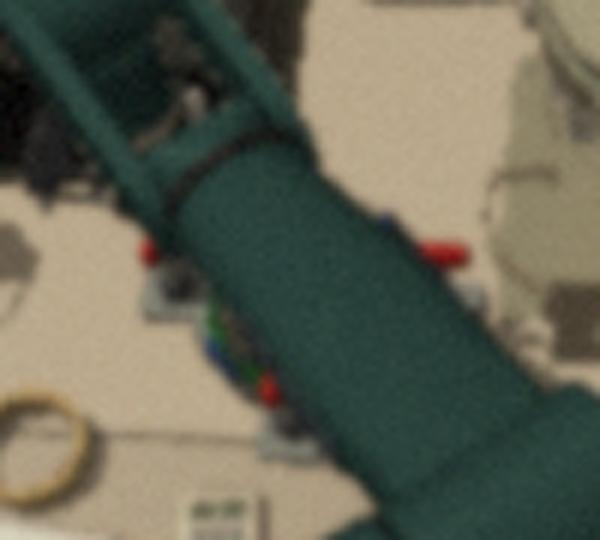

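Request:
step_arm(commands=[{"xyz": [0, 0, -0.01], "twist": [0, 0, 0]}, {"xyz": [0, 0, -0.02], "twist": [0, 0, 0]}, {"xyz": [0, 0, -0.03], "twist": [0, 0, 0]}, {"xyz": [0, 0, -0.036], "twist": [0, 0, 0]}, {"xyz": [0, 0, -0.039], "twist": [0, 0, 0]}, {"xyz": [0, 0, -0.039], "twist": [0, 0, 0]}, {"xyz": [0, 0, -0.039], "twist": [0, 0, 0]}])

```text
time: 43.5
tool_pos: [0.4152, 0.4053, 0.1064]
ee_rot: [-1.571, 0.0, 1.484]
wrist_force: [-0.5, 0.4, -0.4]
width: 0.0005
```

```bash
python3 - <<'E'
import numpy as np
from bench import robot
q=robot.get_obs();t=q['tool_pos'];print(t,q['ee_rot'],q['wrist_force'])
a=np.array([.4345,.4295])
for i,ph in enumerate(range(0,100,8)):
    b=np.radians(-5-ph);u=-np.array([np.cos(b),np.sin(b)]);n=np.array([u[1],-u[0]])
    c=a+.0175*u-.0195*n
    print(ph,(c-t[:2]).round(4))
E
```

```text
[0.41515566 0.40528213 0.10640004] [-1.57067961e+00  3.18583677e-05  1.48419110e+00] [-0.53081862  0.35256909 -0.38879459]
0 [0.0002 0.0063]
8 [-0.0021  0.0092]
16 [-0.004   0.0123]
24 [-0.0054  0.0156]
32 [-0.0064  0.0192]
40 [-0.0068  0.0228]
48 [-0.0068  0.0265]
56 [-0.0062  0.0301]
64 [-0.0051  0.0336]
72 [-0.0036  0.0369]
80 [-0.0016  0.04  ]
88 [0.0008 0.0427]
96 [0.0035 0.0451]
```

Request:
step_arm(commands=[{"xyz": [0, 0.003, 0], "twist": [0, 0, 0]}, {"xyz": [0, 0.0063, 0], "twist": [0, 0, 0]}, {"xyz": [-0.001, 0.0078, 0], "twist": [0, 0, -4]}, {"xyz": [-0.002, 0.0092, 0], "twist": [0, 0, -8]}, {"xyz": [-0.003, 0.0107, 0], "twist": [0, 0, -12]}, {"xyz": [-0.004, 0.0123, 0], "twist": [0, 0, -16]}, {"xyz": [-0.0047, 0.014, 0], "twist": [0, 0, -20]}, {"xyz": [-0.0054, 0.0156, 0], "twist": [0, 0, -24]}, {"xyz": [-0.006, 0.0174, 0], "twist": [0, 0, -28]}, {"xyz": [-0.0064, 0.0192, 0], "twist": [0, 0, -32]}, {"xyz": [-0.0066, 0.021, 0], "twist": [0, 0, -36]}, {"xyz": [-0.0068, 0.0228, 0], "twist": [0, 0, -40]}])

```text
time: 44.5
tool_pos: [0.4077, 0.4275, 0.1071]
ee_rot: [-1.571, 0.002, 0.783]
wrist_force: [-2.4, -3.6, 2.1]
width: 0.0006
```

```bash
python3 - <<'E'
from ov import *
q=robot.get_obs();t=q['tool_pos'];print(t,q['ee_rot'],q['wrist_force'],q['wrist_torque'])
snap('top',18);snap('scene',18)
crop('scene',18,110,230,130,230,6,'a');crop('top',18,150,250,170,260,6,'b')
E
```

```text
[0.40771234 0.42752183 0.10707714] [-1.57126631  0.00222672  0.7826889 ] [-2.42904235 -3.5607418   2.11941882] [-0.51965899  0.26698286  0.00315116]
```

View pics/b.png

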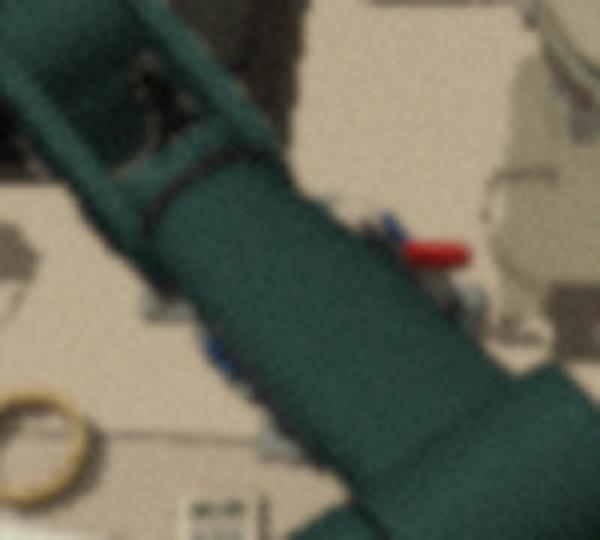

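Request:
step_arm(commands=[{"xyz": [0, 0.0018, 0], "twist": [0, 0, -4]}, {"xyz": [0, 0.0037, 0], "twist": [0, 0, -8]}, {"xyz": [0.0003, 0.0055, 0], "twist": [0, 0, -12]}, {"xyz": [0.0006, 0.0073, 0], "twist": [0, 0, -16]}, {"xyz": [0.0011, 0.0091, 0], "twist": [0, 0, -20]}, {"xyz": [0.0017, 0.0108, 0], "twist": [0, 0, -24]}, {"xyz": [0.0024, 0.0125, 0], "twist": [0, 0, -28]}, {"xyz": [0.0032, 0.0141, 0], "twist": [0, 0, -32]}, {"xyz": [0.0042, 0.0157, 0], "twist": [0, 0, -36]}, {"xyz": [0.0052, 0.0172, 0], "twist": [0, 0, -40]}, {"xyz": [0.0052, 0.0172, 0], "twist": [0, 0, -40]}])

```text
time: 45.52
tool_pos: [0.4125, 0.4469, 0.1071]
ee_rot: [-1.568, 0.001, 0.09]
wrist_force: [-4.6, 3.1, 2.8]
width: 0.0002
```

```bash
python3 - <<'E'
from ov import *
q=robot.get_obs();t=q['tool_pos'];print(t,q['ee_rot'],q['wrist_force'],q['wrist_torque'])
E
```

```text
[0.41251127 0.44685522 0.10706628] [-1.56802349e+00  1.22235814e-03  8.97308322e-02] [-4.55836162  3.09214411  2.80406319] [0.36252628 0.61166453 0.07743875]
```

Request:
step_arm(commands=[{"xyz": [0.0006, 0.0006, 0], "twist": [0, 0, -2]}, {"xyz": [0.0012, 0.001, 0], "twist": [0, 0, -4]}, {"xyz": [0.0018, 0.001, 0], "twist": [0, 0, -6]}, {"xyz": [0.0024, 0.001, 0], "twist": [0, 0, -8]}, {"xyz": [0.0024, 0.001, 0], "twist": [0, 0, -8]}, {"xyz": [0.0024, 0.001, 0], "twist": [0, 0, -8]}])

```text
time: 46.02
tool_pos: [0.4149, 0.4484, 0.1069]
ee_rot: [-1.567, 0.001, -0.047]
wrist_force: [-3.9, 4.6, 0.1]
width: 0.0005
```

```bash
python3 - <<'E'
from ov import *
q=robot.get_obs();t=q['tool_pos'];print(t,q['ee_rot'],q['wrist_force'],q['wrist_torque'])
snap('top',19);snap('scene',19)
crop('scene',19,110,230,130,230,6,'a');crop('top',19,150,250,170,260,6,'b')
E
```

```text
[0.41486967 0.44841205 0.10693439] [-1.56673019e+00  1.40315355e-03 -4.69102249e-02] [-3.94772808  4.60698541  0.13456887] [0.68923337 0.65841674 0.12573571]
```

View pics/a.png

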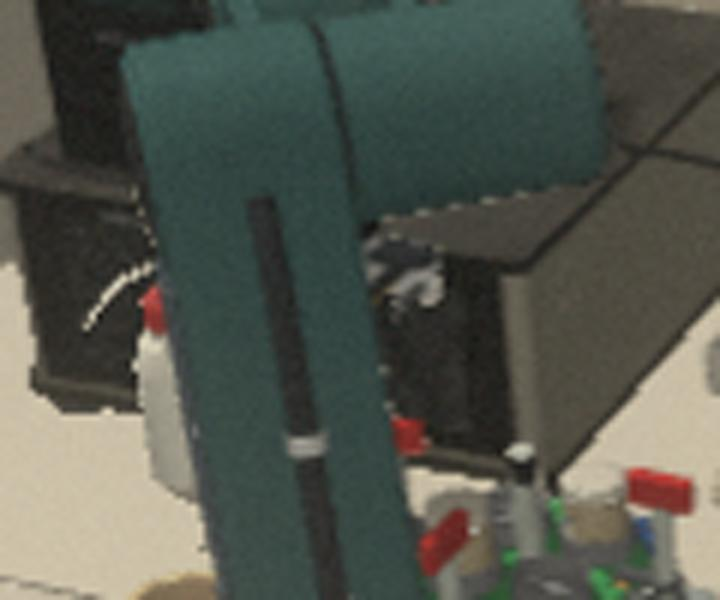

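Request:
step_arm(commands=[{"xyz": [0.0007, 0, 0], "twist": [0, 0, 0]}, {"xyz": [0.0014, 0, 0], "twist": [0, 0, 0]}, {"xyz": [0.002, 0, 0], "twist": [0, 0, 0]}, {"xyz": [0.002, 0, 0], "twist": [0, 0, 0]}])

```text
time: 46.45
tool_pos: [0.417, 0.4483, 0.1068]
ee_rot: [-1.567, 0.001, -0.047]
wrist_force: [-4.8, 3.0, 0.1]
width: 0.0003
```

Request:
step_arm(commands=[{"xyz": [0.0007, 0, 0], "twist": [0, 0, 0]}, {"xyz": [0.0014, 0, 0], "twist": [0, 0, 0]}, {"xyz": [0.002, 0, 0], "twist": [0, 0, 0]}, {"xyz": [0.002, 0, 0], "twist": [0, 0, 0]}])

```text
time: 46.78
tool_pos: [0.4185, 0.4481, 0.1069]
ee_rot: [-1.567, 0.002, -0.047]
wrist_force: [-5.4, 2.9, 2.1]
width: 0.0005
```

Request:
step_arm(commands=[{"xyz": [0.0007, 0, 0], "twist": [0, 0, 0]}, {"xyz": [0.0014, 0, 0], "twist": [0, 0, 0]}, {"xyz": [0.002, 0, 0], "twist": [0, 0, 0]}, {"xyz": [0.002, 0, 0], "twist": [0, 0, 0]}])

```text
time: 47.12
tool_pos: [0.4186, 0.4482, 0.1068]
ee_rot: [-1.568, 0.006, -0.047]
wrist_force: [-10.2, 3.1, 3.9]
width: 0.0005
```

```bash
python3 - <<'E'
from ov import *
q=robot.get_obs();t=q['tool_pos'];print(t,q['ee_rot'],q['wrist_force'],q['wrist_torque'])
E
```

```text
[0.41855139 0.44815779 0.10684745] [-1.56814241  0.00644835 -0.04670021] [-10.18754881   3.09750618   3.93211637] [0.51526835 1.61399116 0.10520857]
```

Request:
step_arm(commands=[{"xyz": [0.001, 0, 0], "twist": [0, 0, 0]}, {"xyz": [0.001, 0, 0], "twist": [0, 0, 0]}, {"xyz": [-0.004, 0, 0], "twist": [0, 0, 0]}, {"xyz": [-0.012, 0, 0], "twist": [0, 0, 0]}, {"xyz": [-0.014, 0, 0], "twist": [0, 0, 0]}, {"xyz": [-0.014, 0, 0.02], "twist": [0, 0, 0]}, {"xyz": [-0.014, 0, 0.05], "twist": [0, 0, 0]}, {"xyz": [-0.014, 0, 0.08], "twist": [0, 0, 0]}, {"xyz": [-0.014, 0, 0.11], "twist": [0, 0, 0]}, {"xyz": [-0.014, 0, 0.14], "twist": [0, 0, 0]}, {"xyz": [-0.014, 0, 0.15], "twist": [0, 0, 0]}, {"xyz": [-0.014, 0, 0.15], "twist": [0, 0, 0]}])

```text
time: 48.12
tool_pos: [0.4095, 0.4471, 0.2606]
ee_rot: [-1.565, -0.006, -0.052]
wrist_force: [-0.1, -0.1, -0.4]
width: 0.0004
```

Request:
step_arm(commands=[{"xyz": [-0.03, -0.03, 0.02], "twist": [0, 0, 0]}, {"xyz": [-0.05, -0.06, 0.04], "twist": [0, 0, 0]}, {"xyz": [-0.05, -0.1, 0.07], "twist": [0, 0, 0]}, {"xyz": [-0.05, -0.14, 0.1], "twist": [0, 0, 0]}, {"xyz": [-0.05, -0.18, 0.13], "twist": [0, 0, 0]}, {"xyz": [-0.05, -0.22, 0.16], "twist": [0, 0, 0]}, {"xyz": [-0.05, -0.26, 0.19], "twist": [0, 0, 0]}, {"xyz": [-0.05, -0.3, 0.22], "twist": [0, 0, 0]}, {"xyz": [-0.05, -0.34, 0.24], "twist": [0, 0, 0]}, {"xyz": [-0.05, -0.38, 0.26], "twist": [0, 0, 0]}, {"xyz": [-0.05, -0.42, 0.27], "twist": [0, 0, 0]}, {"xyz": [-0.05, -0.44, 0.27], "twist": [0, 0, 0]}])

```text
time: 49.12
tool_pos: [0.3581, 0.0385, 0.5152]
ee_rot: [-1.571, 0.001, -0.051]
wrist_force: [0.9, 0.3, 0.2]
width: 0.0002
```

```bash
python3 - <<'E'
from ov import *
q=robot.get_obs();t=q['tool_pos'];print(t,q['ee_rot'],q['wrist_force'])
snap('top',20);snap('scene',20)
crop('scene',20,130,250,150,260,5.5,'a');crop('top',20,150,250,180,260,7,'b')
E
```

```text
[0.35811912 0.03850351 0.51522428] [-1.57109013e+00  1.25969526e-03 -5.05653299e-02] [0.87813033 0.34422028 0.16987527]
```

View pics/a.png

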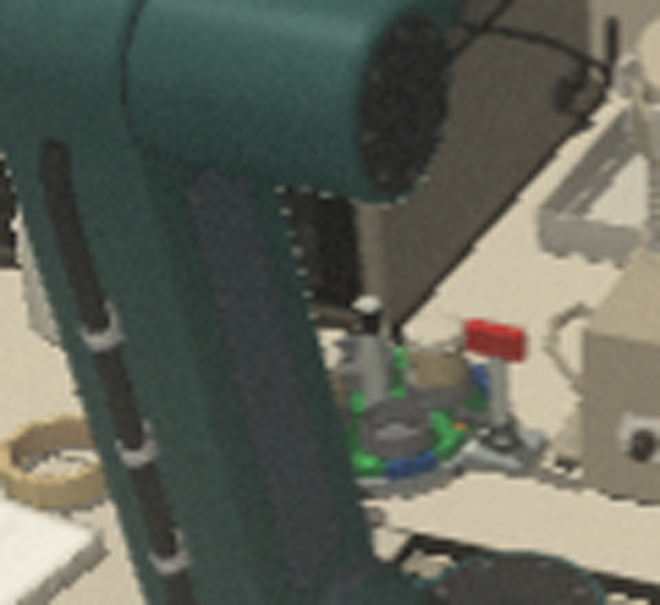

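View pics/b.png

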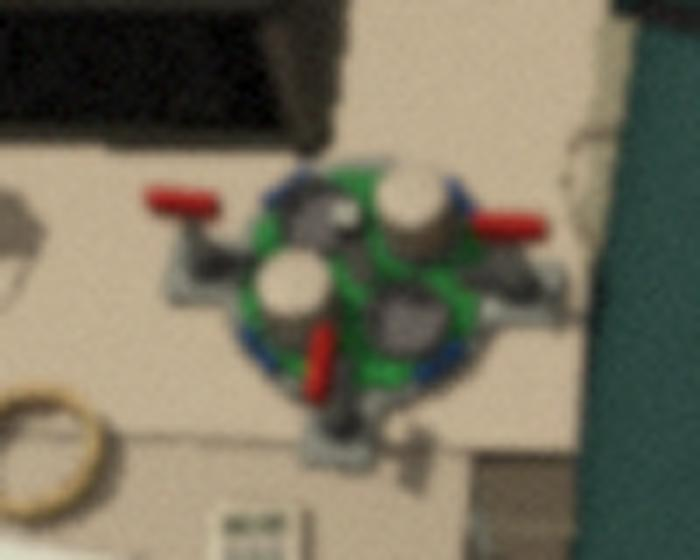

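```bash
python3 - <<'E'
from h import *
p,d=load('top',20); hsv=cv2.cvtColor(p,cv2.COLOR_RGB2HSV);H,S=hsv[...,0],hsv[...,1]
m=(((H<8)|(H>170))&(S>100)).astype(np.uint8); m[:200]=0;m[:,:165]=0;m[250:]=0;m[:,240:]=0
k,l,st,ce=cv2.connectedComponentsWithStats(m)
for i in range(1,k):
    if st[i,4]<12: continue
    ys,xs=np.nonzero(l==i);P=plane('top',np.c_[xs,ys],.118)[:,:2];mu=P.mean(0);w,v=np.linalg.eigh(np.cov((P-mu).T)); print(mu.round(4),np.degrees(np.arctan2(v[1,1],v[0,1])).round(1),np.sqrt(w*12).round(4))
L=cloud('top',d)
m=(L[...,0]>.3)&(L[...,0]<.55)&(L[...,1]>.2)&(L[...,1]<.43)
g=m&(H>45)&(H<78)&(S>90)&(d>0); Q=L[g]
A=np.c_[Q[:,:2]-Q[:,:2].mean(0),np.ones(len(Q))]; print('green plane',np.linalg.lstsq(A,Q[:,2],rcond=None)[0],len(Q))
E
```

```text
[0.4354 0.4279] 79.0 [0.0219 0.0462]
[0.4267 0.207 ] 83.1 [0.0231 0.0454]
[0.3211 0.3219] -177.6 [0.0183 0.0591]
green plane [0.16687248 0.10593551 0.02837691] 229
```

```bash
python3 - <<'E'
from h import *
p,d=load('top',20);L=cloud('top',d)
for (u,v) in ((150+413/7,180+190/7),(150+293/7,180+275/7)):
    u,v=int(u),int(v);Q=L[v-2:v+3,u-2:u+3].reshape(-1,3);print(np.median(Q,0).round(4))
crop('top',20,270,400,110,260,4,'b')
E
```

```text
[0.4662 0.2762 0.0857]
[0.3992 0.3559 0.0866]
```

View pics/top20.png

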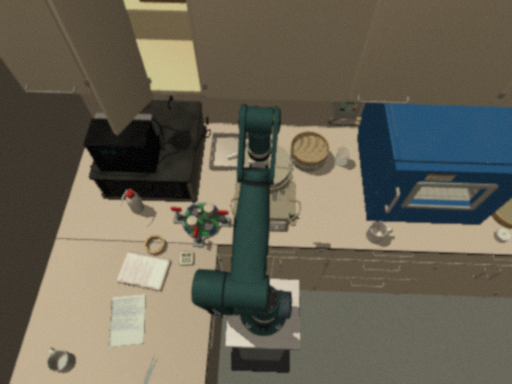

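View pics/scene20.png

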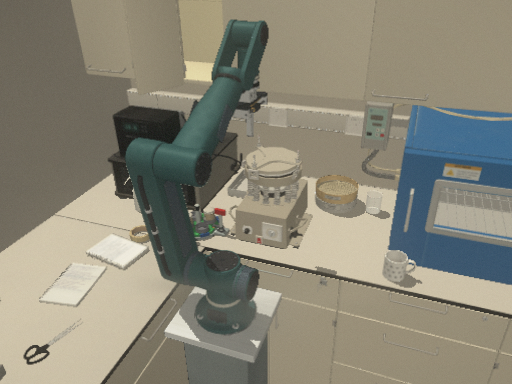

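```bash
python3 - <<'E'
from bench import robot
print(robot.close_job())
E
```

```text
the job is handed in; nothing more can be done
None
```

The job is handed in. Both sample jars on the bench (there was no third) stand upright in opposite cups of the green carrier. The carrier sits in the grey dock, and all three clamps are turned clockwise to their end stops. The arm was clear of everything at hand-in (about 49 s).

- **Carrier seating:** My last pictures show the brass pin in the notch. At touchdown the underside was at about 12 mm, which is the dock floor. The jar caps measured 86 and 87 mm high against an expected 84 mm, so the carrier looks level. A plane fit to the green plate's depth points gave a slope of about 0.1–0.17. I discarded it as mixed with cup and edge pixels, since it disagrees with those cap heights.
- **Clamps 2 and 3:** I gripped and turned these. At the end the wrist torque jumped to 0.43 and 0.67 N m, well above the 0.06 N m friction.
- **Clamp 1:** I pushed this one with closed fingers, because gripping it would have swung the gripper too close to the chiller. It stopped moving as the force rose to 10 N. Its bar measured 79° in the picture, against 83° for clamp 3 and about 87° expected. I put that down to perspective, because a clamp short of its stop would read larger, not smaller.
- **Other items:** I touched nothing else on the bench, and the wash bottle and mug look undisturbed in the last pictures.

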